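# File a card box and close the sliding bookend

## Task

Lift the card box out of the wooden basket and stand it upright in the sorter under the glass board, in line with the boxes already there, in the gap between them and the sliding bookend. Then slide the bookend up gently until the whole row stands snug and square against the fixed end plate, with no gaps left. Leave the box behind the bookend, the mug and stapler where they are.

Things in the scene. Friction and masses are not known exactly. Their poses are not given: they have to be found in the camera images.
- card_box: the box to file: plain grey plastic card box with a thin black lid line, 80 (x) x 34 (y, thickness) x 75 high, about 0.15 kg, standing upright in the basket. Origin: centre of its underside; z up. Pinch it across its 34 mm thickness (its y).
- basket: low open wooden basket, 220 (x) x 170 (y) x 50 high, walls and floor 5 mm thick; fixed. Origin: centre of its underside. It also holds a tape roll and an eraser at its +x end.
- sorter: fixed sorter under a glass-topped riser. Origin: centre of its underside; x points away from the robot, the row runs along y. Steel floor 120 (x) x 370 (y), top at z = 6: boxes stand on it, square, centred on x = 0. Above lies a glass board 8 thick, underside z = 235, x -55 to +75, y -225 to +225, on four 14 mm legs at x -43 and +65, y -214 and +214; a small clock stands on it.
- end_face (a point): foot of the inner face of the sorter's fixed end plate (plate 90 wide, top at z = 96), at sorter x = 0, y = -170; the row is pushed against it towards the sorter's -y.
- glass_edge (a point): middle of the lower front edge of the glass board, 235 above the desk.
- bookend_b (a joint): travel of the sliding bookend (m): 0 = furthest from the end plate (pushing face 240 mm from the end plate's face), grows as it slides towards the end plate; stiff, stays where it is left.
- bookend_tab (a point): grip point of the bookend's upright tab: tab 18 (x) x 20 (y) wide, from 74 to 112 above the desk; this point is on its axis, 104 above the desk, 25 to the robot's side of the sorter's centre line (sorter x = -25). The bookend's plate below is 80 (x) x 14 (y), top at 74.
- bookend_face (a point): centre of the bookend's pushing face (towards the end plate), 22 mm in y ahead of the tab's axis, 40 above the desk.
- box_first: grey card box in the row next to the end plate, 80 (x) x about 30 thick (y) x 74 high. Origin: centre of its underside, y across its thickness.
- box_p: grey card box 80 (x) x 70 high, thickness (y) somewhere between 20 and 40: either second in the row or standing behind the bookend. Origin: centre of its underside.
- box_q: grey card box 80 (x) x 72 high, thickness (y) somewhere between 20 and 40: the other of the two. Origin: centre of its underside. Whichever stands behind the bookend (sorter y above 100) is to be left alone.
- mug: white mug, 80 across, 90 high; leave alone. Origin: centre of its underside.
- stapler: black stapler, 150 long, 45 high; leave alone. Origin: centre of its underside.
Mind the look-alikes: they are no part of the job. What is shaped like the card_box but purple is not meant.

How it is judged:
On the way:
1. the card box has been lifted clear of the basket's rim (height (world z) of card_box above 0.053 m), for 0.1 s.
At the end, for the whole second after the job is handed in: card box next to the bookend; it and both row boxes upright and square within 0.08 rad on the sorter floor, within 20 mm of its centre line; all gaps from end plate to bookend total under 3 mm; the box behind the bookend moved under 15 mm; all at rest (((x of box_p in the frame of sorter between -0.02 and 0.02 m and y of box_p in the frame of sorter between -0.135 and -0.1 m and z of box_p in the frame of sorter between 0.002 and 0.01 m and angle between each of box_p, card_box's own z axis and vertical below 0.08 rad and angle between the y axis of each of box_p, card_box and the y axis of sorter, either way round below 0.08 rad and x of card_box in the frame of sorter between -0.02 and 0.02 m and y of card_box in the frame of sorter between -0.103 and -0.095 m and z of card_box in the frame of sorter between 0.002 and 0.01 m and value of joint bookend_b above 0.149 m and y of box_q in the frame of sorter above 0.1 m and distance of box_q from where it was at the start of the episode below 0.015 m) or (x of box_q in the frame of sorter between -0.02 and 0.02 m and y of box_q in the frame of sorter between -0.135 and -0.1 m and z of box_q in the frame of sorter between 0.002 and 0.01 m and angle between each of box_q, card_box's own z axis and vertical below 0.08 rad and angle between the y axis of each of box_q, card_box and the y axis of sorter, either way round below 0.08 rad and x of card_box in the frame of sorter between -0.02 and 0.02 m and y of card_box in the frame of sorter between -0.089 and -0.081 m and z of card_box in the frame of sorter between 0.002 and 0.01 m and value of joint bookend_b above 0.135 m and y of box_p in the frame of sorter above 0.1 m and distance of box_p from where it was at the start of the episode below 0.015 m)) and x of box_first in the frame of sorter between -0.02 and 0.02 m and y of box_first in the frame of sorter between -0.16 and -0.15 m and z of box_first in the frame of sorter between 0.002 and 0.01 m and angle between box_first's own z axis and vertical below 0.08 rad and angle between the y axis of box_first and the y axis of sorter, either way round below 0.08 rad and linear speed of card_box below 0.01 m/s and velocity of joint bookend_b below 0.005 m/s); the robot touches nothing.
It fails at once if the row is squeezed hard by the bookend (over 40 N) (contact force between card_box and box_p above 40 N or contact force between card_box and box_q above 40 N or contact force between card_box and box_first above 40 N).
It fails at once if the mug or the stapler is moved more than 30 mm (distance of any of mug, stapler from where it was at the start of the episode above 0.03 m).
It also fails if it takes over 62 s, if anything falls off the work surface, if the arm or the gripper's body presses on something with over 40 N, if the wrist force passes 120 N, or if a joint passes its speed limit or range.

## Robot

A 6-joint arm with a two-finger parallel gripper is mounted at the origin on the work surface. World frame = base frame: x ahead of the robot, y to its left, z up, the work surface at z = 0. Lengths are in m, angles in rad, forces in N, time in s.
With the tool pointing down it reaches from about 0.325 to 0.9 m from the base axis. Payload 6.1 kg.
Tool frame: the origin (TCP) lies on the mounting face of the last link; the fingertips stand 182 mm ahead of it and the grasp point (between the pads) lies 164 mm ahead of it (bot.tips_ahead is the distance from the TCP to the fingertips, in m); z points along the fingers, y is the direction in which the jaws open and shut (so a half turn about z gives the same grasp; the last joint's range is limited). The gripper opens to 87 mm and grips with 3 to 60 N. Pads are 19 mm wide; open, the fingers measure 117 mm over their backs; the gripper's body (75 mm by 190 mm) begins 51 mm behind the grasp point.
Start: joints at [1.012, 0.22, 1.526, -0, 1.395, -0.126], TCP at [0.262, 0.567, 0.405] pointing down, gripper open.
Joint ranges: [-2.98, 2.98], [-0.91, 2.08], [0.09, 2.57], [-1.24, 4.39], [0.2, 2.65], [-2.68, 2.68]. Speed limits (rad/s): [2.57, 2.57, 3.01, 3.14, 3.14, 3.14].

## Interface

Orientations are given as a unit quaternion [w, x, y, z].
In Python, from station import bot gives the robot as it stands.
- The arm moves only by the tool apply_moves, never from a script. Its argument "moves" is a list of rows, each a list of 3 entries, a list of its own where there are three numbers: the turn, a rotation vector about the tool's x, y, z in degrees, then the shift along the tool's x, y, z in mm, then the opening in per cent of the stroke, from 0 (shut) to 100 (fully open). A call has exactly 10 rows; each row is the pose to reach, as a shift and turn from the pose commanded when the call began, along the tool's axes at that moment; what a row does not reach only later rows make up. A row lasts 1/12 s, in which the tool goes at most 41.7 mm and 7.16 degrees, less where a joint would pass 70% of its speed; a pose out of reach is approached as far as the arm can. A call with a gripper value outside its range is refused whole. The fingers move at their own pace and stop on an object; "force" is the grip in N (left out, the last holds). Time passes only in rows, so rows that repeat a pose let the fingers close, or fill a call up. It gives the time, the measured TCP pose, the force and the opening at its end, in the units of the state.
- bot.state(): the state, without advancing time (a new reading comes with each control period).
- bot.capture(name): name is "scene" or "top" or "wrist"; returns a dict with "img" (480x640x3 uint8, blue, green, red), "fx", "fy", "cx", "cy" (pixels), "k1" (the pictures are not rectified: a ray, as slopes to the right and down, at radius r is drawn at 1 + k1 r^2 times it, then the intrinsics apply), "R" (3x3) and "t" (3): a world point X has camera coordinates R X + t; the wrist camera has in their place "tool_from_camera" (4x4, takes a point from camera to tool coordinates, whose origin is the TCP and whose axes are the flange's). Camera axes: x right, y down, z forward; pixel columns grow to the right and rows downward; lengths in m; the calibration is good to about 2 mm. A picture is of the moment at which its call begins: read the wrist's pose just before it. There is no depth.
- bot.close_job(): hands the job in, once; it reports no verdict.
Trained networks look in a picture, given as the dict that the camera call returned (one of the last four; its "shot" number tells which), for a name from the list of things; names that differ only in an ending like _2 or _b are one class to them, and where a whole thing is asked for, a point or a joint stands for the part that bears it (a point fixed in the world has none). Each returns a list of dicts, best first, with "score" (0 to 1); they miss things now and then, are a little off and sometimes report something else, mostly with a low value. They report only what shows in the picture. A call takes as long as a camera call. They do not tell look-alikes from the thing itself.
- bot.cut_out(target, picture): "mask" (480x640 bool, what is visible of it) and "extent" ([centre column, centre row, width, height] in pixels, round what is visible of it).
The state is a dict: "clock": time; "q": joint angles; "dq": joint speeds; "effort": joint torques, N m; "tool_pos": TCP position; "tool_rot": TCP orientation; "ft_force": force on the tool from outside, world axes, zero at the start; "moment": the same for the moment, N m; "finger_gap": opening from 0.0 (shut) to 1.0 (fully open).
Only numpy, scipy, OpenCV 4.12 (cv2) and the standard library are available. Lean on these libraries where they do the work, as an engineer would, in place of code of your own. Each camera call takes 0.05 s, during which the arm holds its last target.

## Working session

There is one attempt and no reset: what is moved stays moved. The work goes in short steps, Python scripts to look and compute and a tool call to move; the robot and the scene stay as the last step left them, time stands still between calls to the robot, and variables do not carry over. Pictures are saved under pics/ and viewed, and the job is handed in when it is done.

Besides the shell and the picture viewer there is one more tool, called after "Request:" as a command line: name --argument value ..., lists and objects as JSON in quotes. apply_moves: Moves the arm, as the interface text tells. Its arguments: {"type":"object","properties":{"moves":{"type":"array"},"force":{"type":"number"}},"required":["moves"]}

```bash
mkdir -p pics; ls
python3 - <<'E'
from station import bot
import cv2, pickle
print(bot.state())
for n in ["scene","top","wrist"]:
    p=bot.capture(n); cv2.imwrite(f"pics/{n}0.png",p["img"])
    print(n,{k:v for k,v in p.items() if k!="img"})
    for t in ["card_box","basket","sorter","bookend_tab","box_first","box_p","box_q","mug","stapler"]:
        try: print(t,[(round(d["score"],2),[round(float(v)) for v in d["extent"]]) for d in bot.cut_out(t,p)])
        except Exception as e: print(t,e)
print(bot.state()["clock"])
E
```

```text
pics
{'clock': 0.0, 'q': array([ 1.01186721e+00,  2.21203363e-01,  1.52760710e+00, -2.09622781e-05,
        1.39473652e+00, -1.26077713e-01]), 'dq': array([-0.00168473,  0.00047851,  0.00127057,  0.00057923,  0.00132773,
       -0.00048171]), 'effort': array([ 2.37171025e-04, -4.94603848e+01, -3.87385476e+01,  6.98591606e-02,
        5.70219057e-02, -1.74455099e-04]), 'tool_pos': array([0.26200887, 0.56712446, 0.40365316]), 'tool_rot': array([-3.18458686e-04,  2.14738185e-01,  9.76671161e-01, -9.23872192e-04]), 'ft_force': array([-0.65156458, -0.32921487, -0.88755587]), 'moment': array([ 0.01654969,  0.04478854, -0.01865913]), 'finger_gap': 0.9975123540035551}
scene {'fx': 489.28690735256646, 'fy': 489.28690735256646, 'cx': 321.79579091400603, 'cy': 245.9005117459865, 'k1': -0.03282703336515702, 'R': array([[-0.2683679 ,  0.96316783, -0.01692358],
       [ 0.74243714,  0.19560764, -0.64072205],
       [-0.61381249, -0.18451393, -0.76758637]]), 't': array([ 0.18708626, -0.25739581,  1.68971347]), 'shot': 1}
card_box [(0.8, [222, 240, 27, 37]), (0.72, [367, 318, 207, 143]), (0.62, [234
[... 1151 characters left out ...]
(0.57, [160, 264, 38, 34])]
stapler [(0.83, [252, 267, 29, 43])]
wrist {'fx': 352.1914290516981, 'fy': 352.1914290516981, 'cx': 323.65584358606276, 'cy': 240.64218637770801, 'k1': 0.018618667933287442, 'tool_from_camera': array([[-6.90197862e-06, -9.67285743e-01, -2.53689359e-01,
         6.83998508e-02],
       [ 9.99999954e-01,  7.03799173e-05, -2.95556224e-04,
         4.85459079e-04],
       [ 3.03741958e-04, -2.53689349e-01,  9.67285698e-01,
         1.97609253e-02],
       [ 0.00000000e+00,  0.00000000e+00,  0.00000000e+00,
         1.00000000e+00]]), 'shot': 3}
card_box []
basket []
sorter []
bookend_tab []
box_first []
box_p []
box_q []
mug [(0.59, [303, 362, 57, 38])]
stapler []
1.5
```

Run:
```python
import cv2
a=cv2.imread("pics/scene0.png")[150:430,170:570]; cv2.imwrite("pics/s0c.png",cv2.resize(a,None,fx=2,fy=2,interpolation=cv2.INTER_CUBIC))
a=cv2.imread("pics/top0.png")[120:360,120:500]; cv2.imwrite("pics/t0c.png",cv2.resize(a,None,fx=2,fy=2,interpolation=cv2.INTER_CUBIC))
```

```text
(no output)
```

View pics/s0c.png

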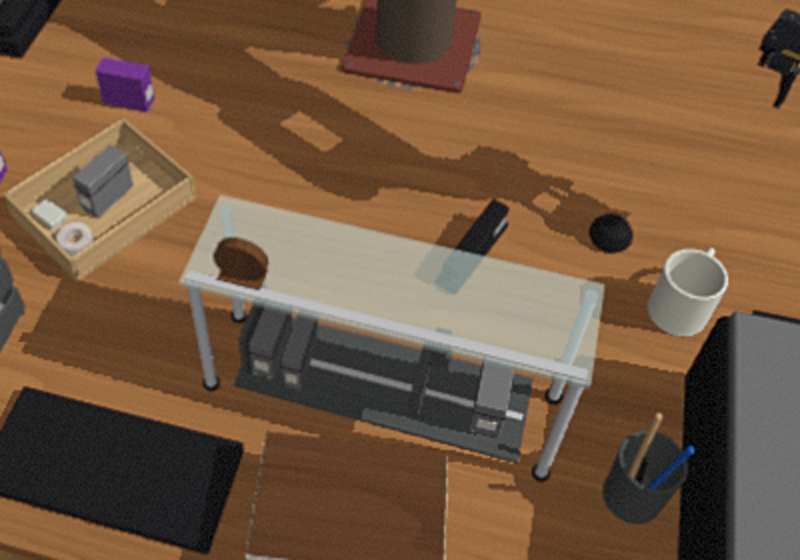

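View pics/t0c.png

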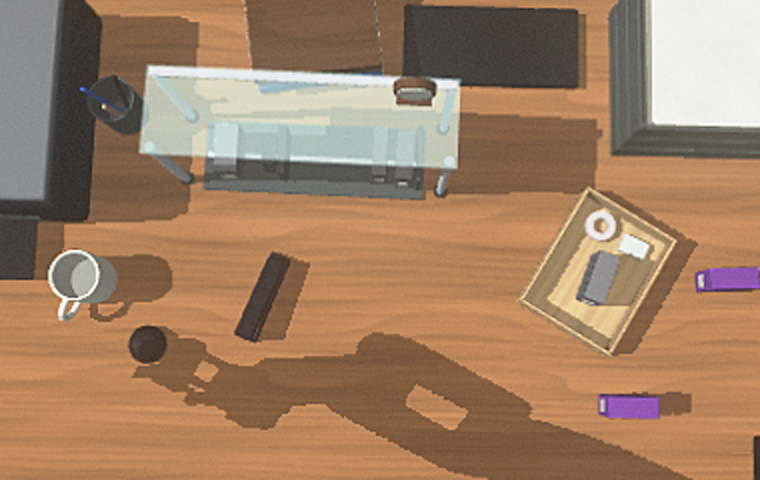

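View pics/wrist0.png

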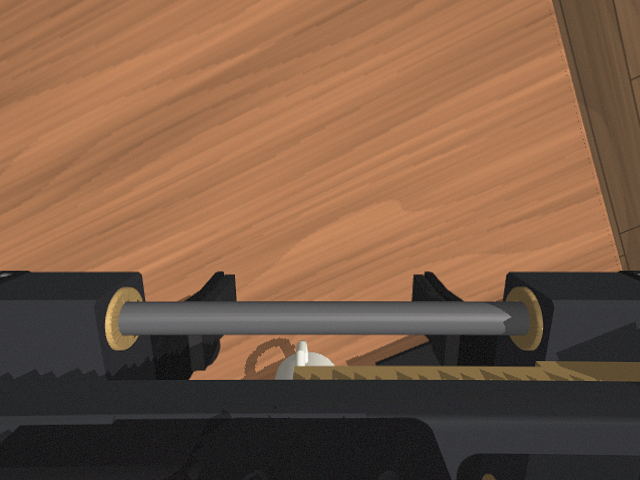

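```bash
cat > h.py <<'E'
import numpy as np, cv2
from scipy.optimize import least_squares, minimize
from scipy.spatial.transform import Rotation as Rn
def cam(p):
    K=np.array([[p["fx"],0,p["cx"]],[0,p["fy"],p["cy"]],[0,0,1.]])
    return K,np.array([p["k1"],0,0,0,0.]),p["R"],p["t"]
def proj(p,X):
    K,D,R,t=cam(p); X=np.asarray(X,float).reshape(-1,1,3)
    return cv2.projectPoints(X,cv2.Rodrigues(np.asarray(R,float))[0],np.asarray(t,float),K,D)[0].reshape(-1,2)
def ray(p,uv):
    K,D,R,t=cam(p); n=cv2.undistortPointsIter(np.array(uv,float).reshape(-1,1,2),K,D,None,None,(3,50,1e-9)).reshape(-1,2)
    d=np.c_[n,np.ones(len(n))]@R; return -R.T@t,d
def atz(p,uv,z):
    c,d=ray(p,uv); return c+d*((z-c[2])/d[:,2:3])
def pose(x,y,yaw,P,z=0):
    c,s=np.cos(yaw),np.sin(yaw); P=np.asarray(P,float)
    return np.c_[x+c*P[:,0]-s*P[:,1],y+s*P[:,0]+c*P[:,1],P[:,2]+z]
def box(x0,x1,y0,y1,z0,z1): return np.array([[a,b,c] for a in(x0,x1) for b in(y0,y1) for c in(z0,z1)])
def wristcam(p,st):
    w,x,y,z=st["tool_rot"]; R=Rn.from_quat([x,y,z,w]).as_matrix()
    T=np.eye(4);T[:3,:3]=R;T[:3,3]=st["tool_pos"]; W=T@p["tool_from_camera"]
    p=dict(p);p["R"]=W[:3,:3].T;p["t"]=-W[:3,:3].T@W[:3,3];return p
def save(p,name,crop,f):
    x0,y0,x1,y1=crop; cv2.imwrite("pics/"+name,cv2.resize(p["img"][y0:y1,x0:x1],None,fx=f,fy=f,interpolation=cv2.INTER_CUBIC))
E
python3 - <<'E'
from station import bot
from h import *
import pickle
T=bot.capture("top"); S=bot.capture("scene")
pickle.dump((T,S),open("ts.pkl","wb"))
m=bot.cut_out("card_box",T); np.save("mt.npy",m[0]["mask"])
m=bot.cut_out("card_box",S); np.save("ms.npy",m[0]["mask"])
save(T,"tb.png",(370,205,470,305),6)
save(T,"tsort.png",(180,145,360,245),4)
save(S,"ssort.png",(255,240,485,400),3.4)
save(S,"sb.png",(170,205,270,290),6)
E
```

```text
(no output)
```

View pics/tb.png

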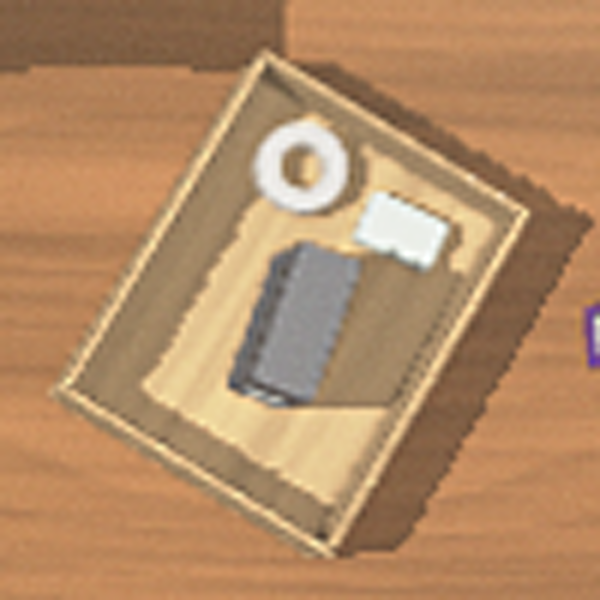

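View pics/tsort.png

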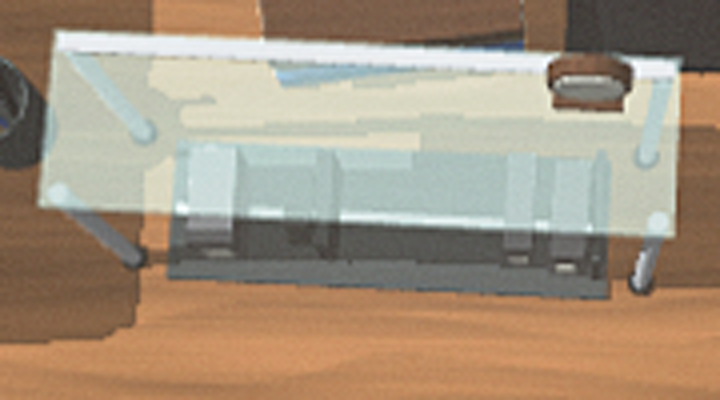

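View pics/ssort.png

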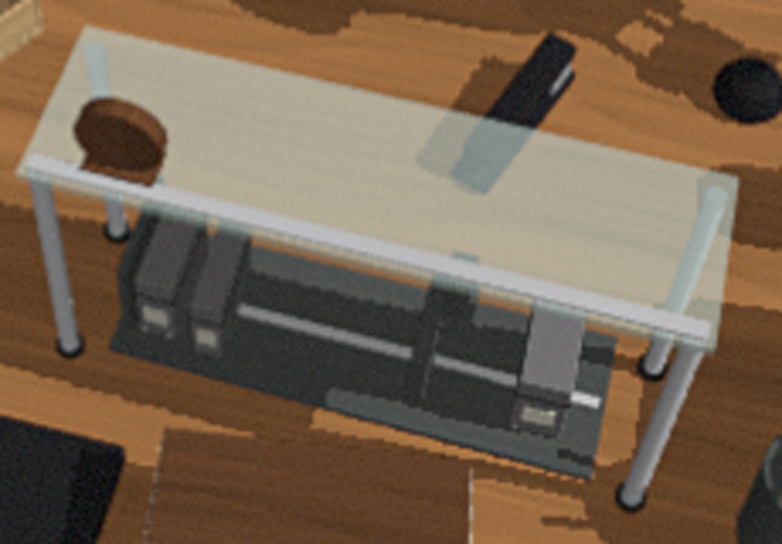

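View pics/sb.png

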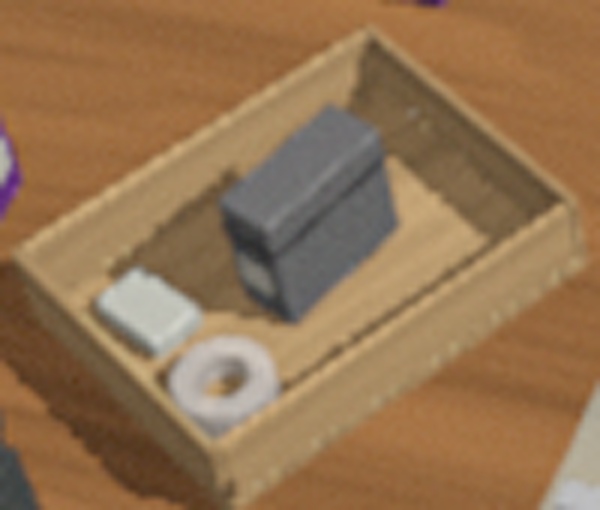

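```bash
cat > fit.py <<'E'
from h import *
import pickle
T,S=pickle.load(open("ts.pkl","rb"))
def px(pts,f,o): return (np.array(pts,float)+.5)/f-.5+np.array(o)
# sorter
o3T=[[-.06,.185,.006],[-.06,-.185,.006],[-.043,.214,0],[-.043,-.214,0],[-.055,.225,.243],[-.055,-.225,.243]]
uT=px([(168,278),(610,298),(138,259),(642,287),(40,206),(672,236)],4,(180,145))
o3S=[[.06,.185,.006],[.06,-.185,.006],[.065,-.214,0],[.065,.214,0],[-.043,-.214,0],[-.043,.214,0]]
uS=px([(592,478),(112,350),(70,347),(631,497),(117,232),(653,370)],3.4,(255,240))
def r(v): return np.r_[(proj(T,pose(*v,o3T))-uT).ravel(),(proj(S,pose(*v,o3S))-uS).ravel()]
s=least_squares(r,[.6,.1,0],loss="soft_l1"); print("sorter",s.x,np.degrees(s.x[2])); print(r(s.x).reshape(-1,2).round(1).tolist())
print("camT",-T["R"].T@T["t"],"camS",-S["R"].T@S["t"])
# card box by silhouettes
mt,ms=np.load("mt.npy"),np.load("ms.npy")
B=box(-.04,.04,-.017,.017,0,.075)
def sil(p,v,z=.005,B=B,f=4):
    u=proj(p,pose(*v,B,z)); m=np.zeros((480*f,640*f),np.uint8); cv2.fillConvexPoly(m,cv2.convexHull(((u+.5)*f).astype(np.float32)).astype(np.int32),1); return cv2.resize(m.astype(np.float32),(640,480),interpolation=cv2.INTER_AREA)
def iou(m,s): return np.minimum(m,s).sum()/np.maximum(m,s).sum()
for tag,w in (("both",(1,1)),("top",(1,0)),("scene",(0,1))):
    f=lambda v:-(w[0]*iou(mt,sil(T,v))+w[1]*iou(ms,sil(S,v)))
    c=atz(T,[[np.where(mt)[1].mean(),np.where(mt)[0].mean()]],.05)[0]
    best=min((minimize(f,[c[0],c[1],a],method="Nelder-Mead",options=dict(initial_simplex=[[c[0],c[1],a],[c[0]+.01,c[1],a],[c[0],c[1]+.01,a],[c[0],c[1],a+.2]])) for a in(-.4,-.1,.2)),key=lambda q:q.fun)
    print("card",tag,best.x,np.degrees(best.x[2]),best.fun)
# manual card corners (top face z=.08) from tb, sb
uT2=px([(300,243),(363,257),(316,403),(252,385)],6,(370,205)); print("top corners",atz(T,uT2,.08).round(4).tolist())
uS2=px([(222,203),(335,107),(384,150),(268,250)],6,(170,205)); print("scene corners",atz(S,uS2,.08).round(4).tolist())
# basket rim
uT3=px([(265,52),(528,210),(333,555),(62,388)],6,(370,205)); print("rim",atz(T,uT3,.05).round(4).tolist())
E
python3 fit.py
```

```text
sorter [ 0.65510147  0.09487482 -0.02547265] -1.459475052155589
[[-0.5, -0.2], [-1.1, -0.0], [-0.8, -0.5], [-0.3, -1.5], [-0.5, -0.1], [0.6, -0.1], [0.1, -0.4], [-1.3, -0.9], [0.2, -0.1], [-0.3, 0.0], [0.1, 0.1], [-0.5, -0.8]]
camT [ 0.3380462  -0.04298216  1.44408269] camS [1.27847539 0.18192879 1.13524803]
card both [ 0.25518626 -0.42295238 -1.58777931] -90.97305308898683 -1.7769067287445068
card top [ 0.25536506 -0.4221042   1.54633153] 88.59827025719704 -0.9470481872558594
card scene [ 0.25951208 -0.42319081 -1.62627366] -93.17861683830864 -0.8589497804641724
top corners [[0.5006, -0.369, 0.08], [0.4939, -0.4026, 0.08], [0.4161, -0.3771, 0.08], [0.4249, -0.3432, 0.08]]
scene corners [[0.4919, -0.3987, 0.08], [0.4202, -0.3704, 0.08], [0.4405, -0.3362, 0.08], [0.5133, -0.3654, 0.08]]
rim [[0.6087, -0.3576, 0.05], [0.5251, -0.5014, 0.05], [0.3368, -0.3933, 0.05], [0.423, -0.2473, 0.05]]
```

```bash
cat > fit2.py <<'E'
from h import *
import pickle
from station import bot
T=bot.capture("top"); S=bot.capture("scene")
pickle.dump((T,S),open("ts.pkl","wb"))
def pick(p,u,v):
    return min(bot.cut_out("card_box",p),key=lambda d:abs(d["extent"][0]-u)+abs(d["extent"][1]-v))
a=pick(T,421,260);b=pick(S,222,240); print(a["extent"],b["extent"],a["score"],b["score"])
mt,ms=a["mask"],b["mask"]
def grab(p,rect):  # refine by grabcut
    return None
B=box(-.04,.04,-.017,.017,0,.075)
def sil(p,v,z=.005,f=4):
    u=proj(p,pose(*v,B,z)); m=np.zeros((480*f,640*f),np.uint8); cv2.fillConvexPoly(m,cv2.convexHull(((u+.5)*f).astype(np.float32)).astype(np.int32),1); return cv2.resize(m.astype(np.float32),(640,480),interpolation=cv2.INTER_AREA)
def iou(m,s): return np.minimum(m,s).sum()/np.maximum(m,s).sum()
for tag,w in (("both",(1,1)),("top",(1,0)),("scene",(0,1))):
    f=lambda v:-(w[0]*iou(mt,sil(T,v))+w[1]*iou(ms,sil(S,v)))
    best=minimize(f,[.462,-.37,-.34],method="Nelder-Mead",options=dict(initial_simplex=[[.46,-.37,-.34],[.475,-.37,-.3],[.46,-.355,-.34],[.46,-.37,-.5]]))
    print("card",tag,best.x,np.degrees(best.x[2]),best.fun)
    if tag=="both": bb=best.x
E9=[(0,1),(2,3),(4,5),(6,7),(0,2),(1,3),(4,6),(5,7),(0,4),(1,5),(2,6),(3,7)]
for p,n,c in((T,"ovt.png",(370,205,470,305)),(S,"ovs.png",(170,205,270,290))):
    x0,y0,x1,y1=c;im=cv2.resize(p["img"][y0:y1,x0:x1],None,fx=6,fy=6,interpolation=cv2.INTER_CUBIC)
    u=(proj(p,pose(*bb,B,.005))-np.array([x0,y0])+.5)*6
    for i,j in E9: cv2.line(im,tuple(int(q) for q in u[i]),tuple(int(q) for q in u[j]),(0,0,255),1)
    cv2.imwrite("pics/"+n,im)
im=np.hstack([cv2.resize(cv2.imread("pics/ovt.png"),(400,400)),cv2.resize(cv2.imread("pics/ovs.png"),(400,400))]); cv2.imwrite("pics/ov.png",im)
E
python3 fit2.py
```

```text
[419.8, 259.9, 22.9, 27.1] [222.2, 239.5, 27.8, 36.3] 0.74 0.76
card both [ 0.46013576 -0.37348297 -0.32191264] -18.444235428944708 -1.788663625717163
card top [ 0.45979329 -0.37316687 -0.37448352] -21.45632512742328 -0.8977029323577881
card scene [ 0.45897318 -0.37515615 -0.31237557] -17.89780177099249 -0.911769688129425
```

View pics/ov.png

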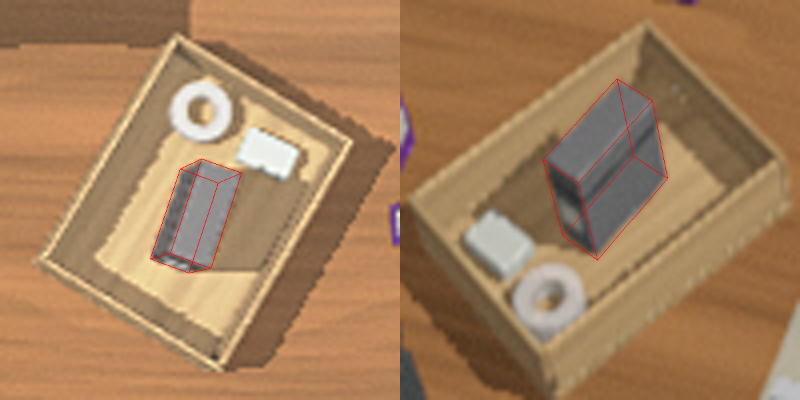

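```bash
cat > ovl.py <<'E'
from h import *
import pickle,sys
T,S=pickle.load(open("ts.pkl","rb"))
SO=(0.6551,0.0949,-0.0255)
E9=[(0,1),(2,3),(4,5),(6,7),(0,2),(1,3),(4,6),(5,7),(0,4),(1,5),(2,6),(3,7)]
def draw(p,items,crop,f,name):
    x0,y0,x1,y1=crop;im=cv2.resize(p["img"][y0:y1,x0:x1],None,fx=f,fy=f,interpolation=cv2.INTER_CUBIC)
    for b,c in items:
        u=(proj(p,pose(*SO,b))-np.array([x0,y0])+.5)*f
        for i,j in E9: cv2.line(im,tuple(int(q) for q in u[i]),tuple(int(q) for q in u[j]),c,1)
    cv2.imwrite("pics/"+name,im)
if __name__=="__main__":
    yp,b,yq=[float(a) for a in sys.argv[1:4]]
    f=.07-b
    it=[(box(-.06,.06,-.185,.185,0,.006),(0,255,255)),(box(-.055,.075,-.225,.225,.235,.243),(255,255,0)),
     (box(-.04,.04,-.17,-.14,.006,.080),(0,0,255)),(box(-.04,.04,yp-.012,yp+.012,.006,.076),(0,255,0)),
     (box(-.04,.04,f,f+.014,.006,.074),(255,0,255)),(box(-.034,-.016,f+.012,f+.032,.074,.112),(255,0,0)),
     (box(-.04,.04,yq-.019,yq+.019,.006,.078),(0,128,255))]
    draw(T,it,(200,170,340,230),5.6,"ovT%s.png"%sys.argv[4]); draw(S,it,(270,285,450,390),4.4,"ovS%s.png"%sys.argv[4])
E
python3 ovl.py -0.11 0 0.145 a
```

```text
(no output)
```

View pics/ovTa.png

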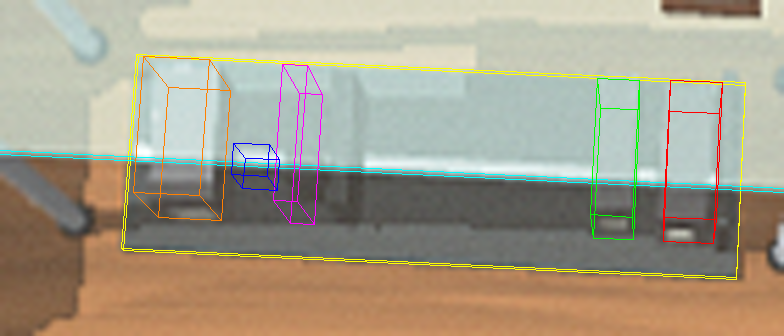

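View pics/ovSa.png

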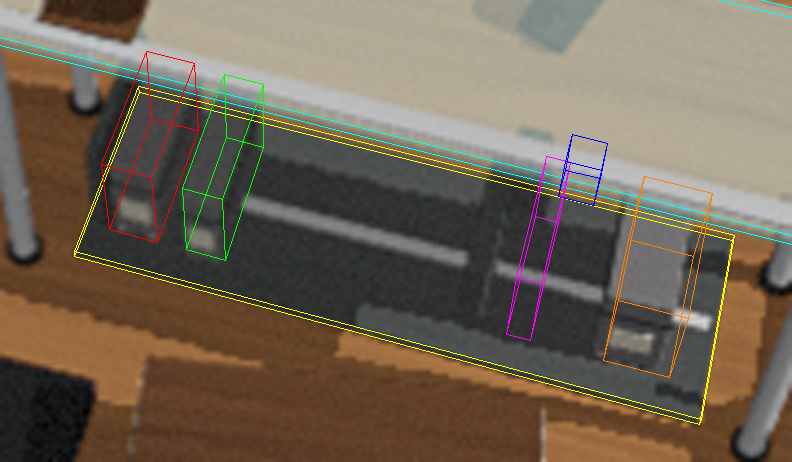

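```bash
cat > mv.py <<'E'
from h import *
from station import bot
def rot(psi,tilt):  # degrees; tilt from vertical, fingers pointing forward
    a,t=np.radians(psi),np.radians(tilt)
    f=np.array([np.cos(a),np.sin(a),0]);L=np.array([-np.sin(a),np.cos(a),0]);u=np.array([0,0,1.])
    z=np.sin(t)*f-np.cos(t)*u; return np.c_[np.cross(L,z),L,z]
def st():
    s=bot.state(); w,x,y,z=s["tool_rot"]; return s,np.array(s["tool_pos"]),Rn.from_quat([x,y,z,w]).as_matrix()
def rows(wps,tcp=False):
    s,p,R=st()
    print("clock",round(s["clock"],2),"tcp",p.round(4),"grasp",(p+R[:,2]*.164).round(4),"q",s["q"].round(2),"gap",round(s["finger_gap"],3),"F",s["ft_force"].round(1))
    for g,psi,tilt in wps:
        Rt=rot(psi,tilt); t=np.array(g,float)-(0 if tcp else 1)*Rt[:,2]*.164
        tv=np.degrees(Rn.from_matrix(R.T@Rt).as_rotvec()); sh=R.T@(t-p)*1000
        print("turn",tv.round(2).tolist(),"shift",sh.round(1).tolist(), "dist",round(np.linalg.norm(sh)))
E
python3 - <<'E'
from mv import *
# via points as grasp positions
rows([((.42,.10,.26),-21,10),((.43,-.2,.22),-20,20),((.43,-.363,.2),-19.5,35)])
E
```

```text
clock 1.9 tcp [0.2621 0.5674 0.4047] grasp [0.2621 0.5674 0.2407] q [ 1.01  0.22  1.53  0.    1.39 -0.13] gap 0.999 F [-0.3  0.6  0.4]
turn [-0.33, -10.0, -3.79] shift [-310.9, -360.0, -16.8] dist 476
turn [-0.84, -19.99, -4.75] shift [-418.3, -630.9, 30.6] dist 758
turn [-1.62, -34.97, -5.13] shift [-448.9, -782.9, 70.4] dist 905
```

Request:
apply_moves --moves '[[[0,-1,-0.5],[-31,-28,0],100],[[0,-2,-1],[-62,-56,0],100],[[0,-3,-1],[-92,-92,0],100],[[0,-4,-1.5],[-122,-130,0],100],[[0,-5,-2],[-152,-168,0],100],[[0,-6,-2],[-182,-205,0],100],[[0,-7,-2.5],[-212,-242,0],100],[[0,-8,-3],[-242,-279,0],100],[[0,-9,-3.5],[-272,-315,-5],100],[[0,-10,-4],[-300,-350,-10],100]]'

```text
clock: 2.73
tool_pos: [0.3762, 0.166, 0.4108]
tool_rot: [0.086, 0.179, 0.98, -0.019]
ft_force: [0.6, 0.7, 0.0]
finger_gap: 1.003
```

Run:
```python
from mv import *
rows([((.42,-.1,.24),-20,20),((.42,-.31,.2),-19.5,35),((.42,-.36,.18),-19.5,35)])
```

```text
clock 2.73 tcp [0.3762 0.166  0.4108] grasp [0.4027 0.1549 0.2494] q [ 0.27 -0.38  2.08 -0.11  1.3  -0.92] gap 1.003 F [0.6 0.7 0. ]
turn [-0.54, -9.94, -0.64] shift [-74.7, -233.8, 31.7] dist 248
turn [-0.82, -24.94, -1.03] shift [-99.9, -431.2, 98.2] dist 453
turn [-0.82, -24.94, -1.03] shift [-113.8, -477.8, 121.3] dist 506
```

Request:
apply_moves --moves '[[[0,-4,0],[-15,-38,5],100],[[0,-7,0],[-29,-76,10],100],[[0,-9,0],[-42,-114,17],100],[[0,-10,0],[-55,-152,24],100],[[0,-12,-1],[-66,-192,32],100],[[0,-15,-1],[-78,-232,42],100],[[0,-18,-1],[-86,-271,55],100],[[0,-20,-1],[-92,-310,68],100],[[-1,-23,-1],[-98,-349,82],100],[[-1,-25,-1],[-102,-388,95],100]]'

```text
clock: 3.57
tool_pos: [0.3483, -0.2319, 0.3398]
tool_rot: [0.298, 0.162, 0.939, -0.051]
ft_force: [0.8, 1.1, -0.5]
finger_gap: 0.998
```

Run:
```python
from mv import *
rows([((.436,-.365,.17),-19.5,35)])
s=bot.state();p=bot.capture("wrist"); cv2.imwrite("pics/w1.png",p["img"])
```

```text
clock 3.57 tcp [ 0.3483 -0.2319  0.3398] grasp [ 0.4375 -0.2634  0.2058] q [-0.9  -0.48  2.34  0.44  0.8  -2.36] gap 0.998 F [ 0.8  1.1 -0.5]
turn [0.04, 0.22, -0.14] shift [-6.7, -96.2, 47.9] dist 108
```

View pics/w1.png

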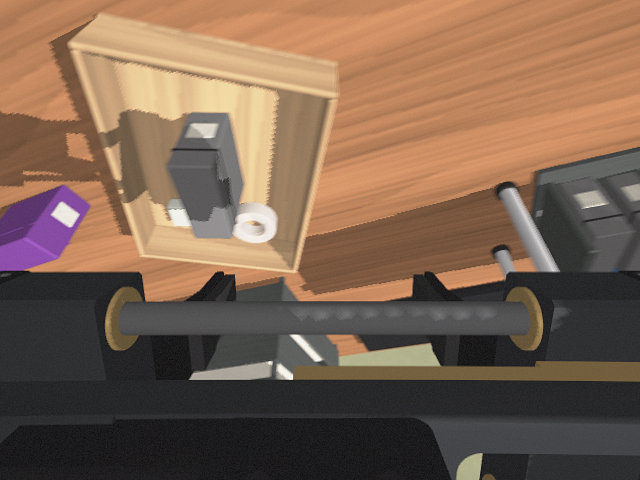

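Request:
apply_moves --moves '[[[0,0,0],[-1,-16,6],100],[[0,0,0],[-2,-32,12],100],[[0,0,0],[-3,-48,18],100],[[0,0,0],[-4,-64,25],100],[[0,0,0],[-5,-80,35],100],[[0,0,0],[-6,-96,48],100],[[0,0,0],[-7,-96,48],100],[[0,0,0],[-7,-96,48],100],[[0,0,0],[-7,-96,48],100],[[0,0,0],[-7,-96,48],100]]'

```text
clock: 4.45
tool_pos: [0.3487, -0.3309, 0.3042]
tool_rot: [0.296, 0.162, 0.94, -0.049]
ft_force: [0.1, 0.2, 0.6]
finger_gap: 0.999
```

```bash
cat > wfit.py <<'E'
from mv import *
s=bot.state();p=bot.capture("wrist"); cv2.imwrite("pics/w2.png",p["img"]); p2=wristcam(p,s)
d=bot.cut_out("card_box",p); print([(round(a["score"],2),a["extent"]) for a in d])
m=d[0]["mask"]
B=box(-.04,.04,-.017,.017,0,.075)
def sil(p,v,z=.005,f=2):
    u=proj(p,pose(*v,B,z)); mm=np.zeros((480*f,640*f),np.uint8); cv2.fillConvexPoly(mm,cv2.convexHull(((u+.5)*f).astype(np.float32)).astype(np.int32),1); return cv2.resize(mm.astype(np.float32),(640,480),interpolation=cv2.INTER_AREA)
lo=np.zeros((480,640),np.float32); lo[:268]=1
def iou(m,s): return (np.minimum(m,s)*lo).sum()/(np.maximum(m,s)*lo).sum()
b=minimize(lambda v:-iou(m,sil(p2,v)),[.46,-.3735,-.34],method="Nelder-Mead",options=dict(initial_simplex=[[.46,-.373,-.34],[.47,-.37,-.3],[.46,-.36,-.34],[.46,-.37,-.45]]))
print(b.x,np.degrees(b.x[2]),b.fun)
im=p["img"].copy()
E9=[(0,1),(2,3),(4,5),(6,7),(0,2),(1,3),(4,6),(5,7),(0,4),(1,5),(2,6),(3,7)]
for v,c in((b.x,(0,0,255)),((.46,-.3735,-.34),(0,255,0))):
    u=proj(p2,pose(*v,B,.005))
    for i,j in E9: cv2.line(im,tuple(int(q) for q in u[i]),tuple(int(q) for q in u[j]),c,1)
cv2.imwrite("pics/w2o.png",im)
rows([((.436,-.365,.17),-19.5,35)])
E
python3 wfit.py
```

```text
[(0.85, [319.5, 171.1, 59.7, 146.7]), (0.83, [92.2, 228.9, 129.9, 82.2])]
[ 0.46306399 -0.37350678 -0.35644839] -20.422988280901322 -0.96859210729599
clock 4.55 tcp [ 0.3487 -0.3309  0.3044] grasp [ 0.4375 -0.3619  0.17  ] q [-1.05 -0.21  2.21  0.59  0.74 -2.65] gap 1.002 F [-0.2  0.6 -0.2]
turn [0.15, -0.01, -0.06] shift [0.3, -3.0, -0.2] dist 3
```

View pics/w2o.png

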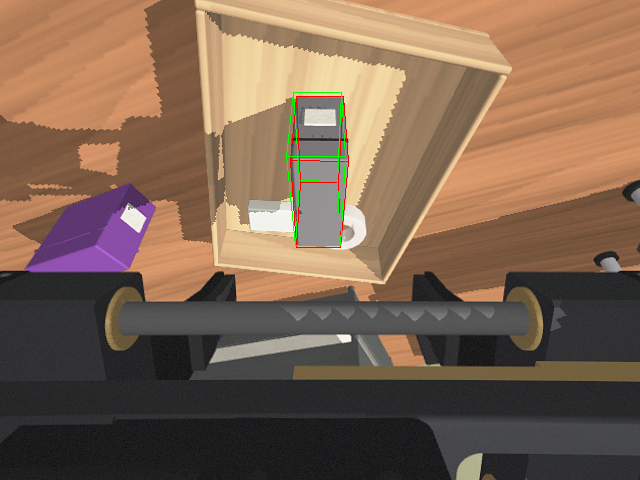

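```bash
cat > kin.py <<'E'
from h import *
import itertools
Q=[[1.01186721,.221203363,1.5276071,-2.1e-5,1.39473652,-.126077713],[.27,-.38,2.08,-.11,1.3,-.92],[-.9,-.48,2.34,.44,.8,-2.36],[-1.05,-.21,2.21,.59,.74,-2.65]]
P=[[.26200887,.56712446,.40365316],[.3762,.166,.4108],[.3483,-.2319,.3398],[.3487,-.3309,.3042]]
O=[[-3.18e-4,.214738,.976671,-9.2e-4],[.086,.179,.98,-.019],[.298,.162,.939,-.051],[.296,.162,.94,-.049]]
rz=lambda a:Rn.from_euler("z",a).as_matrix(); ry=lambda a:Rn.from_euler("y",a).as_matrix()
def ori(q,s4,s6,c): return rz(q[0])@ry(q[1]+q[2])@rz(s4*q[3])@ry(q[4])@rz(s6*q[5]+c)
def err(s4,s6,c): return [np.degrees(np.linalg.norm(Rn.from_matrix(ori(q,s4,s6,c).T@Rn.from_quat([o[1],o[2],o[3],o[0]]).as_matrix()).as_rotvec())) for q,o in zip(Q,O)]
if __name__=="__main__":
    for s4,s6,c in itertools.product((1,-1),(1,-1),(0,np.pi/2,np.pi,-np.pi/2)):
        e=err(s4,s6,c)
        if max(e)<20: print(s4,s6,c,np.round(e,1))
    def fk(q,L,s4=1,s6=1,c=0):
        A=rz(q[0]);B=A@ry(q[1]);C=B@ry(q[2]);D=C@rz(s4*q[3]);E=D@ry(q[4])
        return A@[L[0],L[1],L[2]]+B@[0,0,L[3]]+C@[L[4],0,L[5]]+E@[0,L[6],L[7]]
E
python3 kin.py
```

```text
1 1 1.5707963267948966 [0.  0.3 0.4 0.7]
```

```bash
cat >> kin.py <<'E'
def fk(q,L):
    A=rz(q[0]);B=A@ry(q[1]);C=B@ry(q[2]);D=C@rz(q[3]);E=D@ry(q[4])
    return A@np.array([L[0],L[1],L[2]])+B@np.array([0,0,L[3]])+C@np.array([L[4],0,L[5]])+E@np.array([L[7],0,L[6]])
L0=np.array([0,.08,.3,.4,0,.4,.1,0])
fit=least_squares(lambda L:np.r_[np.concatenate([fk(q,L)-np.array(p) for q,p in zip(Q,P)])*1000,(L-L0)*10],L0); L=fit.x
def res(): return [(np.array(fk(q,L))-p)*1000 for q,p in zip(Q,P)]
def ik(pt,R,q0):
    def f(q):
        return np.r_[(fk(q,L)-pt)*10,Rn.from_matrix(ori(q,1,1,np.pi/2).T@R).as_rotvec()]
    s=least_squares(f,q0); return s.x,np.linalg.norm(s.fun)
if __name__=="__main__":
    print(L.round(4)); print(np.round(res(),1).tolist())
    from mv import rot
    for tilt in (35,32,30,25,20):
      for psi in (-20,-15):
        R=rot(psi,tilt)
        for g in ((.439,-.365,.17),(.439,-.365,.1),(.439,-.365,.062)):
            q,e=ik(np.array(g)-R[:,2]*.164,R,Q[3]); print(tilt,psi,g[2],q.round(2),round(e,4))
    # sorter
    for tilt in(35,30):
      for g in ((.63,.095,.062),(.63,.15,.104),(.5,.1,.1)):
        R=rot(-1.5,tilt); q,e=ik(np.array(g)-R[:,2]*.164,R,[0,.2,2,0,.8,-1.6]); print("S",tilt,g,q.round(2),round(e,4))
E
python3 kin.py
```

```text
1 1 1.5707963267948966 [0.  0.3 0.4 0.7]
[-0.0204  0.078   0.3217  0.4135  0.0561  0.5625  0.1684 -0.0061]
[[0.5, -0.3, -1.7], [-0.4, 0.7, 2.0], [-0.7, -0.7, -1.3], [0.8, 0.4, 1.0]]
35 -20 0.17 [-1.05 -0.2   2.2   0.58  0.74 -2.63] 0.0
35 -20 0.1 [-1.05 -0.07  2.24  0.71  0.6  -2.79] 0.0
35 -20 0.062 [-1.04  0.02  2.24  0.81  0.53 -2.91] 0.0
35 -15 0.17 [-1.08 -0.18  2.18  0.63  0.79 -2.76] 0.0
35 -15 0.1 [-1.08 -0.05  2.22  0.74  0.67 -2.91] 0.0
35 -15 0.062 [-1.08  0.04  2.22  0.83  0.6  -3.02] 0.0
32 -20 0.17 [-1.03 -0.18  2.17  0.5   0.77 -2.54] 0.0
32 -20 0.1 [-1.02 -0.06  2.2   0.6   0.63 -2.67] 0.0
32 -20 0.062 [-1.02  0.03  2.21  0.68  0.55 -2.77] 0.0
32 -15 0.17 [-1.05 -0.16  2.15  0.54  0.82 -2.67] 0.0
32 -15 0.1 [-1.05 -0.04  2.18  0.64  0.68 -2.8 ] 0.0
32 -15 0.062 [-1.05  0.04  2.19  0.71  0.61 -2.89] 0.0
30 -20 0.17 [-1.01 -0.17  2.14  0.45  0.79 -2.49] 0.0
30 -20 0.1 [-1.01 -0.04  2.18  0.53  0.65 -2.6 ] 0.0
30 -20 0.062 [-1.01  0.03  2.19  0.6   0.57 -2.68] 0.0
30 -15 0.17 [-1.04 -0.15  2.13  0.49  0.84 -2.62] 0.0
30 -15 0.1 [-1.04 -0.03  2.16  0.57  0.7  -2.73] 0.0
3
[... 397 characters left out ...]
-0.08  2.01  0.24  0.93 -2.28] 0.0
20 -20 0.1 [-0.94  0.03  2.06  0.27  0.79 -2.33] 0.0
20 -20 0.062 [-0.94  0.09  2.07  0.3   0.71 -2.36] 0.0
20 -15 0.17 [-0.96 -0.07  2.    0.27  0.95 -2.4 ] 0.0
20 -15 0.1 [-0.96  0.04  2.04  0.31  0.81 -2.45] 0.0
20 -15 0.062 [-0.96  0.1   2.06  0.33  0.74 -2.49] 0.0
S 35 (0.63, 0.095, 0.062) [ 0.05  0.15  2.11 -0.16  0.28 -1.36] 0.0
S 35 (0.63, 0.15, 0.104) [ 0.17  0.09  2.07 -0.29  0.39 -1.14] 0.0
S 35 (0.5, 0.1, 0.1) [ 0.08 -0.27  2.41 -0.16  0.4  -1.33] 0.0
S 30 (0.63, 0.095, 0.062) [ 0.04  0.16  2.05 -0.09  0.41 -1.43] 0.0
S 30 (0.63, 0.15, 0.104) [ 0.16  0.12  2.01 -0.19  0.51 -1.24] 0.0
S 30 (0.5, 0.1, 0.1) [ 0.08 -0.24  2.35 -0.11  0.51 -1.39] 0.0
```

Run:
```python
from mv import *
rows([((.436,-.3642,.17),-20.2,28),((.436,-.3642,.11),-20.2,28),((.436,-.3642,.067),-20.2,28)])
from kin import ik,Q
R=rot(-20.2,28);print(ik(np.array([.436,-.3642,.067])-R[:,2]*.164,R,Q[3]))
```

```text
clock 4.55 tcp [ 0.3487 -0.3309  0.3044] grasp [ 0.4375 -0.3619  0.17  ] q [-1.05 -0.21  2.21  0.59  0.74 -2.65] gap 1.002 F [-0.2  0.6 -0.2]
turn [0.52, 6.99, 0.55] shift [-19.4, -1.3, 0.9] dist 19
turn [0.52, 6.99, 0.55] shift [15.0, -1.4, 50.0] dist 52
turn [0.52, 6.99, 0.55] shift [39.6, -1.5, 85.2] dist 94
(array([-0.99891775,  0.02590586,  2.17338599,  0.51995968,  0.60541436,
       -2.59843011]), np.float64(4.0736457788804535e-15))
```

Request:
apply_moves --moves '[[[0.2,3,0.2],[-8,-1,0],100],[[0.5,7,0.5],[-19,-1,1],100],[[0.5,7,0.5],[-19,-1,1],100],[[0.5,7,0.5],[-5,-1,21],100],[[0.5,7,0.5],[6,-1,37],100],[[0.5,7,0.5],[15,-1,50],100],[[0.5,7,0.5],[23,-1,62],100],[[0.5,7,0.5],[31,-1,73],100],[[0.5,7,0.5],[39,-1,84],100],[[0.5,7,0.5],[39,-1,84],100]]'

```text
clock: 5.38
tool_pos: [0.3624, -0.3358, 0.2098]
tool_rot: [0.237, 0.17, 0.956, -0.04]
ft_force: [-0.2, 0.5, -1.3]
finger_gap: 1.0
```

Run:
```python
from mv import *
rows([((.436,-.3642,.067),-20.2,28)])
s=bot.state();p=bot.capture("wrist"); cv2.imwrite("pics/w3.png",p["img"])
```

```text
clock 5.38 tcp [ 0.3624 -0.3358  0.2098] grasp [ 0.4344 -0.3617  0.0647] q [-1.    0.03  2.18  0.53  0.6  -2.61] gap 1.0 F [-0.2  0.5 -1.3]
turn [0.19, -0.21, -0.05] shift [-2.6, -1.2, -0.9] dist 3
```

View pics/w3.png

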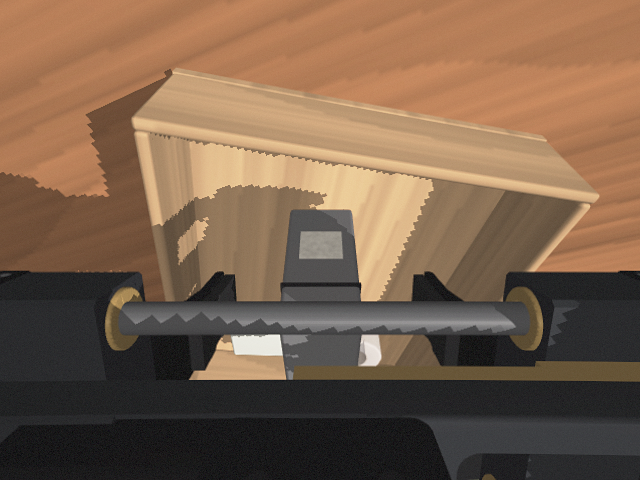

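Request:
apply_moves --moves '[[[0,0,0],[0,0,0],60],[[0,0,0],[0,0,0],30],[[0,0,0],[0,0,0],20],[[0,0,0],[0,0,0],20],[[0,0,0],[0,0,0],20],[[0,0,0],[0,0,0],20],[[0,0,0],[0,0,0],20],[[0,0,0],[0,0,0],20],[[0,0,0],[0,0,0],20],[[0,0,0],[0,0,0],20]]' --force 25

```text
clock: 6.27
tool_pos: [0.3635, -0.3376, 0.2125]
tool_rot: [0.238, 0.17, 0.955, -0.042]
ft_force: [-0.3, 0.6, -0.6]
finger_gap: 0.386
```

Run:
```python
from mv import *
rows([((.436,-.3642,.067),-20.2,28),((.436,-.362,.165),-20.2,28),((.44,-.26,.18),-20.2,28)])
```

```text
clock 6.27 tcp [ 0.3635 -0.3376  0.2125] grasp [ 0.4356 -0.3641  0.0676] q [-1.    0.03  2.18  0.53  0.6  -2.61] gap 0.386 F [-0.3  0.6 -0.6]
turn [0.03, -0.06, -0.01] shift [0.1, 0.1, 0.7] dist 1
turn [0.03, -0.06, -0.01] shift [-45.1, 2.2, -86.2] dist 97
turn [0.03, -0.06, -0.01] shift [-24.3, 99.3, -114.2] dist 153
```

Run:
```python
from mv import *
import pickle
T,S=pickle.load(open("ts.pkl","rb"))
print(atz(T,[(257.5,249),(243.5,289)],.04))
print(atz(T,[(245,146)],.3))
from kin import ik,Q
rows([((.43,-.30,.165),-20,28),((.44,-.10,.165),-10,28),((.46,.05,.165),-1.5,28),((.52,.05,.10),-1.5,28),((.62,.051,.08),-1.5,28)])
for g,psi in(((.44,-.10,.165),-10),((.46,.05,.16),-1.5),((.52,.05,.1),-1.5),((.62,.051,.07),-1.5)):
  R=rot(psi,28);print(ik(np.array(g)-R[:,2]*.164,R,[-.5,0,2.2,.2,.6,-1.8])[0].round(2))
```

```text
[[0.48058325 0.14960605 0.04      ]
 [0.35033237 0.18977233 0.04      ]]
[[0.73596652 0.15950222 0.3       ]]
clock 6.27 tcp [ 0.3635 -0.3376  0.2125] grasp [ 0.4356 -0.3641  0.0676] q [-1.    0.03  2.18  0.53  0.6  -2.61] gap 0.386 F [-0.3  0.6 -0.6]
turn [-0.07, -0.06, -0.19] shift [-21.2, 58.0, -98.9] dist 117
turn [-4.76, -0.06, -9.02] shift [30.5, 235.8, -126.2] dist 269
turn [-8.74, -0.06, -16.53] shift [57.2, 372.5, -140.2] dist 402
turn [-8.74, -0.06, -16.53] shift [37.9, 393.1, -56.4] dist 399
turn [-8.74, -0.06, -16.53] shift [-35.4, 428.6, 5.1] dist 430
[-0.51 -0.57  2.43  0.21  0.83 -2.02]
[-0.08 -0.51  2.4   0.04  0.76 -1.64]
[-0.07 -0.19  2.3   0.04  0.54 -1.64]
[-0.05  0.12  2.07  0.02  0.46 -1.61]
```

Request:
apply_moves --moves '[[[0,0,0],[-3,0,-6],20],[[0,0,0],[-8,0,-16],20],[[0,0,0],[-15,0,-29],20],[[0,0,0],[-23,0,-44],20],[[0,0,0],[-31,0,-59],20],[[0,0,0],[-39,0,-74],20],[[0,0,0],[-47,0,-88],20],[[0,0,0],[-47,10,-88],20],[[0,0,0],[-47,25,-88],20],[[0,0,0],[-47,40,-88],20]]'

```text
clock: 7.1
tool_pos: [0.3775, -0.2994, 0.3124]
tool_rot: [0.238, 0.171, 0.955, -0.042]
ft_force: [-0.4, 0.4, -0.8]
finger_gap: 0.386
```

Run:
```python
from mv import *
rows([((.43,-.20,.165),-14,28),((.44,-.10,.165),-8,28),((.46,.05,.165),-1.5,28),((.52,.05,.10),-1.5,28),((.62,.051,.08),-1.5,28)])
p=bot.capture("wrist"); cv2.imwrite("pics/w4.png",p["img"])
```

```text
clock 7.1 tcp [ 0.3775 -0.2994  0.3124] grasp [ 0.4496 -0.3259  0.1676] q [-0.92 -0.2   2.17  0.36  0.79 -2.35] gap 0.386 F [-0.4  0.4 -0.8]
turn [-2.91, -0.06, -5.54] shift [55.8, 103.0, -26.5] dist 120
turn [-5.72, -0.05, -10.84] shift [76.9, 192.3, -37.7] dist 211
turn [-8.77, -0.05, -16.58] shift [104.2, 331.6, -52.1] dist 351
turn [-8.77, -0.05, -16.58] shift [84.9, 352.3, 31.7] dist 364
turn [-8.77, -0.05, -16.58] shift [11.7, 387.9, 93.2] dist 399
```

View pics/w4.png

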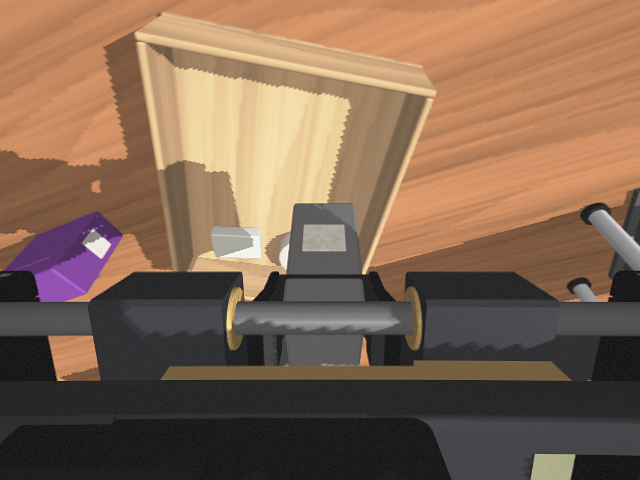

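Request:
apply_moves --moves '[[[-0.8,0,-1.5],[17,25,-7],20],[[-1.6,0,-3],[33,55,-15],20],[[-2.4,0,-4.5],[48,88,-23],20],[[-3.3,0,-6.3],[59,122,-28],20],[[-4.3,0,-8.3],[68,157,-33],20],[[-5.4,0,-10.3],[76,192,-38],20],[[-6.3,0,-12],[84,228,-42],20],[[-7.2,0,-13.7],[91,264,-46],20],[[-8,0,-15.2],[98,300,-50],20],[[-8.8,0,-16.6],[104,332,-52],20]]'

```text
clock: 7.98
tool_pos: [0.3824, 0.0539, 0.3097]
tool_rot: [0.242, 0.011, 0.97, -0.002]
ft_force: [0.1, -0.2, -1.6]
finger_gap: 0.389
```

Run:
```python
from mv import *
import pickle
rows([((.50,.05,.12),-1.5,28),((.52,.05,.08),-1.5,28),((.62,.051,.08),-1.5,28)])
s=bot.state();p=bot.capture("wrist"); cv2.imwrite("pics/w5.png",p["img"]); p=wristcam(p,s); pickle.dump(p,open("w5.pkl","wb"))
```

```text
clock 7.98 tcp [0.3824 0.0539 0.3097] grasp [0.4594 0.0523 0.1649] q [-0.08 -0.52  2.4   0.04  0.77 -1.64] gap 0.389 F [ 0.1 -0.2 -1.6]
turn [0.14, 0.02, 0.16] shift [-14.8, -1.0, 58.8] dist 61
turn [0.14, 0.02, 0.16] shift [-13.7, -0.6, 103.5] dist 104
turn [0.14, 0.02, 0.16] shift [-101.9, 2.7, 150.4] dist 182
```

View pics/w5.png

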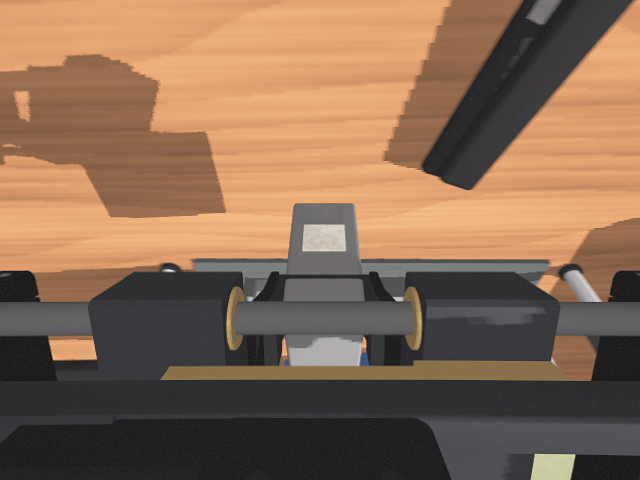

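Run:
```python
from mv import *
import pickle
p=pickle.load(open("w5.pkl","rb"))
a=atz(p,[(192,260),(549,262)],.006); print(a, np.degrees(np.arctan2(*(a[0]-a[1])[:2])))
print(proj(p,pose(.6551,.0949,-.0255,[[-.06,-.185,.006],[-.06,.185,.006],[-.043,-.214,0],[-.043,.214,0]])))
```

```text
[[ 0.59007282 -0.08622299  0.006     ]
 [ 0.60120542  0.28174274  0.006     ]] -178.26707608861176
[[189.87281736 260.25952294]
 [549.17833942 261.08251371]
 [168.324132   267.23237589]
 [566.97320089 268.1602754 ]]
```

Request:
apply_moves --moves '[[[0.1,0,0],[-5,0,18],20],[[0.1,0,0.1],[-10,-1,38],20],[[0.1,0,0.1],[-14,-1,60],20],[[0.1,0,0.1],[-14,-1,82],20],[[0.1,0,0.1],[-14,0,100],20],[[0.1,0,0.1],[-18,0,106],20],[[0.1,0,0.1],[-32,0,113],20],[[0.1,0,0.1],[-45,0,120],20],[[0.1,0,0.1],[-58,1,127],20],[[0.1,0,0.1],[-58,1,127],20]]'

```text
clock: 8.87
tool_pos: [0.4956, 0.0498, 0.2251]
tool_rot: [0.242, 0.013, 0.97, -0.003]
ft_force: [-0.3, 0.0, -1.0]
finger_gap: 0.389
```

Run:
```python
from mv import *
import pickle
rows([((.62,.051,.08),-1.6,28),((.62,.051,.07),-1.6,28)])
s=bot.state();p=bot.capture("wrist"); cv2.imwrite("pics/w6.png",p["img"]); p=wristcam(p,s); pickle.dump(p,open("w6.pkl","wb"))
S=bot.capture("scene"); save(S,"s6.png",(255,220,485,400),3.4)
```

```text
clock 8.87 tcp [0.4956 0.0498 0.2251] grasp [0.5727 0.0477 0.0803] q [-0.06 -0.01  2.19  0.04  0.47 -1.64] gap 0.389 F [-0.3  0.  -1. ]
turn [0.01, 0.05, 0.04] shift [-41.7, 4.6, 22.5] dist 48
turn [0.01, 0.05, 0.04] shift [-37.0, 4.6, 31.3] dist 49
```

View pics/w6.png

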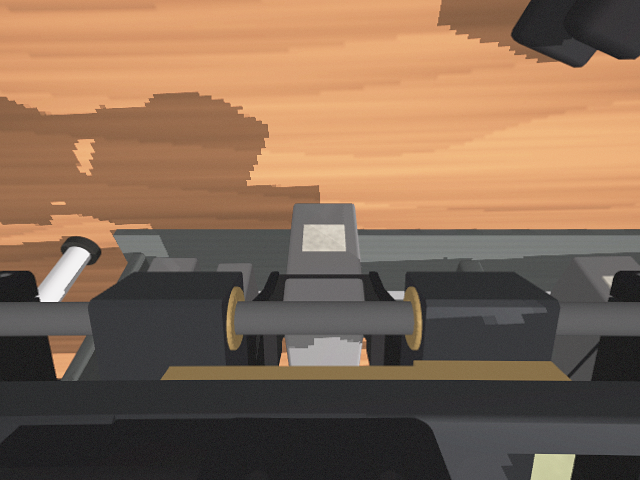

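View pics/s6.png

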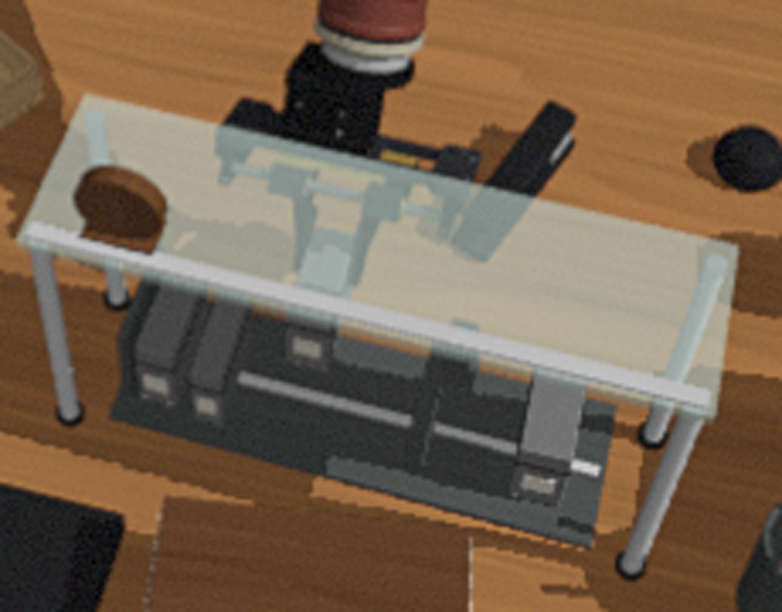

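Request:
apply_moves --moves '[[[0,0,0],[-7,1,4],20],[[0,0,0],[-14,2,8],20],[[0,0,0],[-21,3,12],20],[[0,0,0],[-28,4,15],20],[[0,0,0],[-35,5,19],20],[[0,0,0],[-41,5,22],20],[[0,0,0],[-41,5,22],20],[[0,0,0],[-40,5,25],20],[[0,0,0],[-38,5,28],20],[[0,0,0],[-38,5,28],20]]'

```text
clock: 9.8
tool_pos: [0.5397, 0.0536, 0.2164]
tool_rot: [0.24, 0.013, 0.971, -0.003]
ft_force: [-0.2, 0.8, -2.0]
finger_gap: 0.39
```

Run:
```python
from mv import *
import pickle
rows([((.62,.051,.069),-1.6,28)])
s=bot.state();p=bot.capture("wrist"); cv2.imwrite("pics/w7.png",p["img"]); p=wristcam(p,s); pickle.dump(p,open("w7.pkl","wb"))
S=bot.capture("scene"); save(S,"s7.png",(255,220,485,400),3.4)
```

```text
clock 9.8 tcp [0.5397 0.0536 0.2164] grasp [0.6162 0.0515 0.0713] q [-0.05  0.11  2.08  0.02  0.46 -1.61] gap 0.39 F [-0.2  0.8 -2. ]
turn [0.01, -0.2, 0.05] shift [-1.8, -0.3, 3.8] dist 4
```

View pics/w7.png

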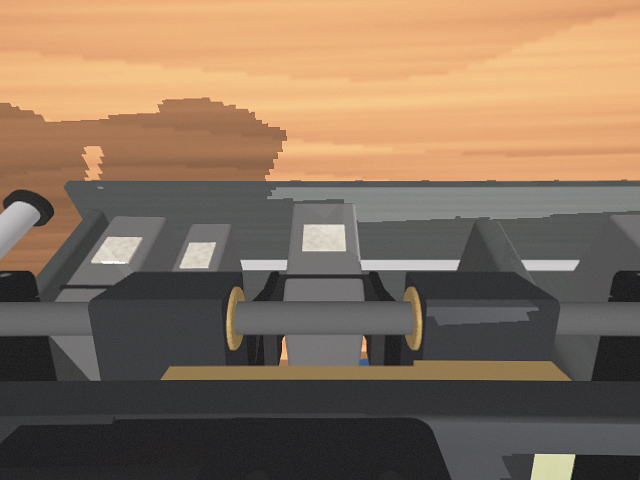

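View pics/s7.png

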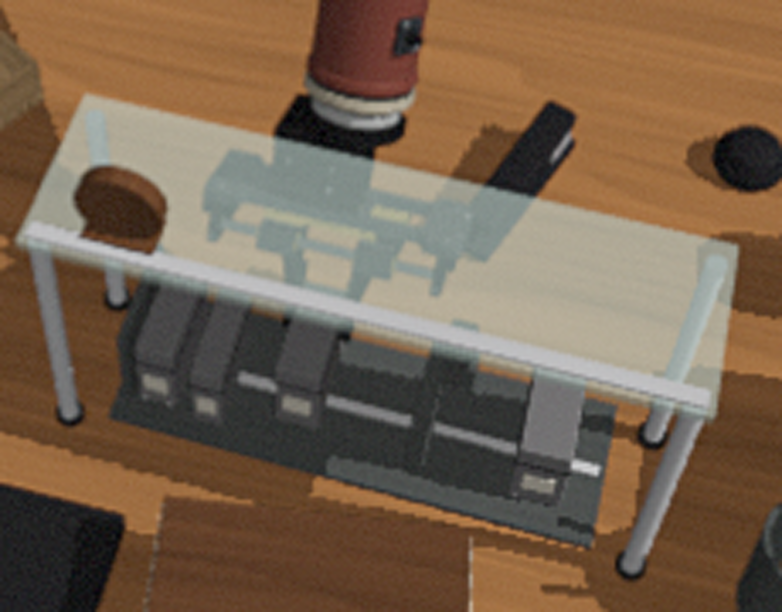

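Request:
apply_moves --moves '[[[0,0,0],[-4,0,2],20],[[0,-0.2,0],[-8,0,4],20],[[0,-0.2,0],[-8,0,4],20],[[0,-0.2,0],[-7,0,5],20],[[0,-0.2,0],[-7,0,6],20],[[0,-0.2,0],[-7,0,6],20],[[0,-0.2,0],[-6,0,7],20],[[0,-0.2,0],[-6,0,7],20],[[0,-0.2,0],[-6,0,7],20],[[0,-0.2,0],[-6,0,7],20]]'

```text
clock: 10.73
tool_pos: [0.5492, 0.0533, 0.2144]
tool_rot: [0.243, 0.013, 0.97, -0.003]
ft_force: [-0.6, 0.7, -1.1]
finger_gap: 0.387
```

Run:
```python
from mv import *
rows([((.623,.051,.069),-1.6,28)])
```

```text
clock 10.73 tcp [0.5492 0.0533 0.2144] grasp [0.6265 0.0512 0.0697] q [-0.05  0.14  2.06  0.02  0.45 -1.61] gap 0.387 F [-0.6  0.7 -1.1]
turn [0.01, 0.14, 0.05] shift [3.0, -0.3, -1.0] dist 3
```

Request:
apply_moves --moves '[[[0,0,0],[0.5,0,1],20],[[0,0,0],[0.8,0,1.5],20],[[0,0,0],[0.8,0,1.5],20],[[0,0,0],[0.8,0,1.5],45],[[0,0,0],[0.8,0,1.5],55],[[0,0,0],[0.8,0,1.5],65],[[0,0,0],[0.8,0,1.5],65],[[0,0,0],[0.8,0,1.5],65],[[0,0,0],[0.8,0,1.5],65],[[0,0,0],[0.8,0,1.5],65]]'

```text
clock: 11.57
tool_pos: [0.5492, 0.0533, 0.2127]
tool_rot: [0.243, 0.013, 0.97, -0.003]
ft_force: [0.1, -0.9, -0.2]
finger_gap: 0.646
```

Run:
```python
from mv import *
rows([((.56,.051,.12),-1.6,28),((.46,.051,.17),-1.6,28)])
p=bot.capture("wrist"); cv2.imwrite("pics/w8.png",p["img"])
```

```text
clock 11.57 tcp [0.5492 0.0533 0.2127] grasp [0.6266 0.0512 0.0681] q [-0.05  0.14  2.06  0.02  0.45 -1.61] gap 0.646 F [ 0.1 -0.9 -0.2]
turn [0.01, 0.15, 0.06] shift [33.8, -2.0, -77.2] dist 84
turn [0.01, 0.15, 0.06] shift [98.3, -4.7, -168.4] dist 195
```

View pics/w8.png

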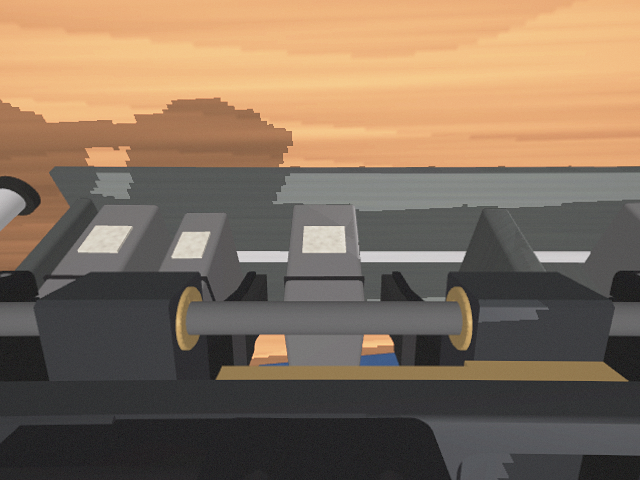

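Request:
apply_moves --moves '[[[0,0,0],[8,0,-4],65],[[0,0,0],[19,0,-10],65],[[0,0,0],[32,0,-17],65],[[0,0,0],[48,0,-26],65],[[0,0,0],[66,0,-36],65],[[0,0,0],[80,0,-55],65],[[0,0,0],[90,10,-75],65],[[0,0,0],[98,25,-95],65],[[0,0,0],[98,45,-95],65],[[0,0,0],[98,65,-95],65]]'

```text
clock: 12.45
tool_pos: [0.419, 0.1223, 0.2515]
tool_rot: [0.245, 0.014, 0.969, -0.003]
ft_force: [0.4, -0.9, 0.0]
finger_gap: 0.65
```

Run:
```python
from mv import *
import pickle
rows([((.56,.051,.12),-1.6,28)])
s=bot.state();p=bot.capture("wrist"); cv2.imwrite("pics/w9.png",p["img"]); p=wristcam(p,s); pickle.dump(p,open("w9.pkl","wb"))
print([(a["score"],a["extent"]) for a in bot.cut_out("bookend_tab",p)])
S=bot.capture("scene"); T=bot.capture("top"); pickle.dump((T,S),open("ts.pkl","wb")); save(S,"s9.png",(255,220,485,400),3.4)
```

```text
clock 12.45 tcp [0.419  0.1223 0.2515] grasp [0.4968 0.1201 0.1072] q [ 0.13 -0.22  2.32 -0.14  0.56 -1.31] gap 0.65 F [ 0.4 -0.9  0. ]
turn [0.01, 0.35, -0.02] shift [-64.4, -67.3, 19.6] dist 95
[(0.91, [368.9, 331.9, 53.3, 65.8]), (0.15, [246.1, 321.2, 405.5, 86.0])]
```

View pics/w9.png

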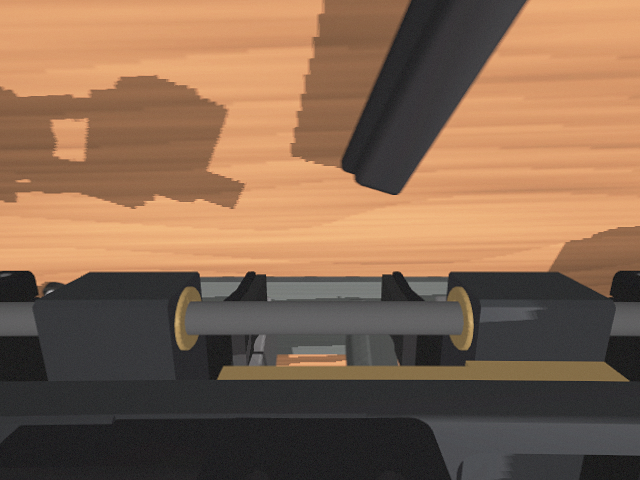

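View pics/s9.png

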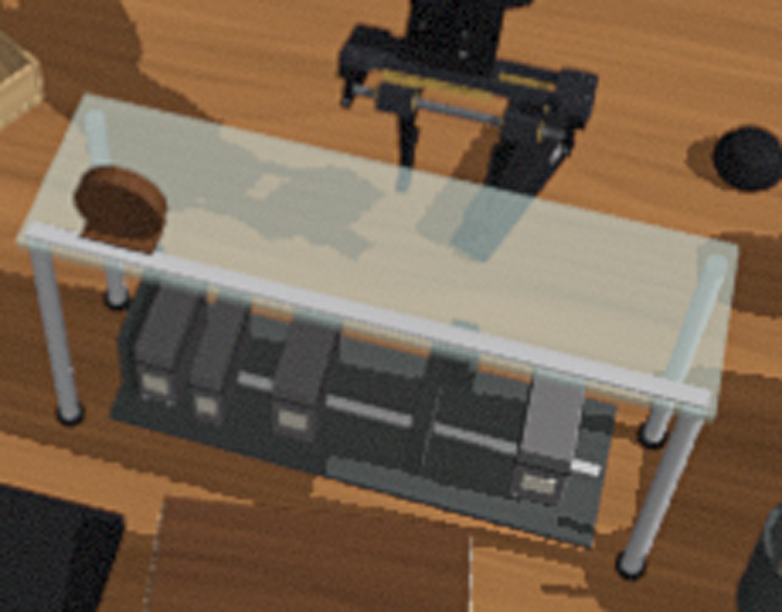

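```bash
sed -i 's/^SO=.*/SO=(0.6555,0.0962,-0.028)/' ovl.py; python3 ovl.py -0.108 0.024 0.138 b
python3 - <<'E'
from mv import *
import pickle
p=dict(pickle.load(open("w9.pkl","rb")))
p["R"]=p["t"]=None
p=wristcam(p,dict(tool_rot=[.2427,.013,.97,-.003],tool_pos=[.5492,.0533,.2127]))
a=atz(p,[(484,209),(508,210),(293,205),(354,205),(107,206),(157,206),(187,213),(226,213)],.006)
SO=(0.6555,0.0962,-0.028);c,s=np.cos(SO[2]),np.sin(SO[2])
d=a[:,:2]-SO[:2]; print((np.c_[c*d[:,0]+s*d[:,1],-s*d[:,0]+c*d[:,1]]*1000).round(1))
E
```

```text
[[ -34.8   44. ]
 [ -34.1   57.6]
 [ -37.5  -62.5]
 [ -37.5  -28.7]
 [ -36.5 -165.3]
 [ -36.6 -137.8]
 [ -31.7 -122.6]
 [ -31.8 -100.7]]
```

View pics/ovTb.png

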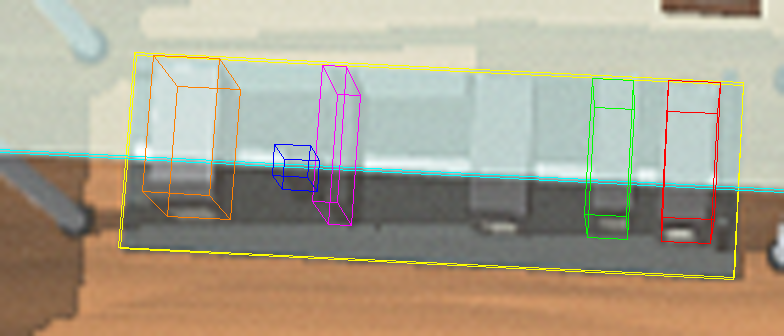

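View pics/ovSb.png

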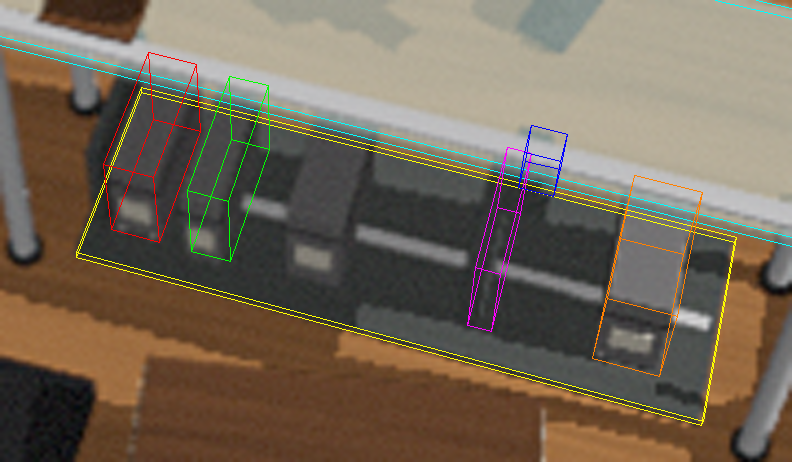

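Run:
```python
from mv import *
from kin import ik
rows([((.50,.162,.107),-1.6,36),((.56,.162,.107),-1.6,36),((.628,.162,.107),-1.6,36)])
for tilt in (34,36,38,40):
  for g in ((.5,.162,.107),(.629,.162,.107),(.627,.1,.107),(.626,.035,.107)):
    R=rot(-1.6,tilt);q,e=ik(np.array(g)-R[:,2]*.164,R,[.13,-.2,2.3,-.14,.5,-1.3]);print(tilt,g,q.round(2),round(e,3))
```

```text
clock 12.65 tcp [0.4192 0.1221 0.25  ] grasp [0.4965 0.1201 0.1053] q [ 0.13 -0.22  2.32 -0.14  0.56 -1.32] gap 0.651 F [-0.1  1.  -0.5]
turn [0.06, -7.88, 0.16] shift [19.5, 42.2, 1.2] dist 46
turn [0.06, -7.88, 0.16] shift [-33.4, 43.7, 29.5] dist 62
turn [0.06, -7.88, 0.16] shift [-93.3, 45.4, 61.5] dist 121
34 (0.5, 0.162, 0.107) [ 0.26 -0.2   2.34 -0.37  0.46 -1.  ] 0.0
34 (0.629, 0.162, 0.107) [ 0.19  0.1   2.05 -0.3   0.43 -1.12] 0.0
34 (0.627, 0.1, 0.107) [ 0.06  0.05  2.1  -0.13  0.4  -1.38] 0.0
34 (0.626, 0.035, 0.107) [-0.09  0.03  2.12  0.08  0.4  -1.69] 0.0
36 (0.5, 0.162, 0.107) [ 0.27 -0.21  2.36 -0.43  0.42 -0.93] 0.0
36 (0.629, 0.162, 0.107) [ 0.2   0.09  2.07 -0.36  0.38 -1.06] 0.0
36 (0.627, 0.1, 0.107) [ 0.06  0.05  2.12 -0.15  0.35 -1.36] 0.0
36 (0.626, 0.035, 0.107) [-0.09  0.02  2.15  0.1   0.35 -1.71] 0.0
38 (0.5, 0.162, 0.107) [ 0.28 -0.22  2.38 -0.51  0.39 -0.85] 0.0
38 (0.629, 0.162, 0.107) [ 0.2   0.09  2.09 -0.43  0.34 -0.98] 0.0
38 (0.627, 0.1, 0.107) [ 0.06  0.04  2.14 -0.19  0.3  -1.32] 0.0
38 (0.626, 0.035, 0.107) [-0.09  0.01  2.17  0.13  0.3  -1.74] 0.0
40 (0.5, 0.162, 0.107) [ 0.28 -0.23  2.4  -0.61  0.35 -0.75] 0.0
40 (0.629, 0.162, 0.107) [ 0.2   0.08  2.11 -0.52  0.3  -0.89] 0.0
40 (0.627, 0.1, 0.107) [ 0.06  0.03  2.17 -0.24  0.25 -1.27] 0.0
40 (0.626, 0.035, 0.107) [-0.09  0.01  2.2   0.16  0.24 -1.77] 0.0
```

Run:
```python
from mv import *
rows([((.50,.162,.11),-1.6,37),((.57,.162,.108),-1.6,37)])
```

```text
clock 12.65 tcp [0.4192 0.1221 0.25  ] grasp [0.4965 0.1201 0.1053] q [ 0.13 -0.22  2.32 -0.14  0.56 -1.32] gap 0.651 F [-0.1  1.  -0.5]
turn [0.06, -8.88, 0.15] shift [20.9, 42.2, -1.0] dist 47
turn [0.06, -8.88, 0.15] shift [-39.8, 43.9, 33.7] dist 68
```

Request:
apply_moves --moves '[[[0,-2,0],[5,9,0],60],[[0,-4,0],[10,18,0],58],[[0,-6,0],[15,27,0],56],[[0,-8,0],[20,36,-1],56],[[0,-9,0],[21,42,-1],56],[[0,-9,0],[8,42,6],56],[[0,-9,0],[-6,43,14],56],[[0,-9,0],[-20,43,22],56],[[0,-9,0],[-31,44,28],56],[[0,-9,0],[-31,44,28],56]]'

```text
clock: 13.48
tool_pos: [0.4633, 0.1637, 0.2403]
tool_rot: [0.319, 0.014, 0.948, -0.005]
ft_force: [0.8, 0.6, -0.1]
finger_gap: 0.563
```

Run:
```python
from mv import *
import pickle
rows([((.628,.162,.107),-1.6,37)])
s=bot.state();p=bot.capture("wrist"); cv2.imwrite("pics/w10.png",p["img"]); p=wristcam(p,s); pickle.dump(p,open("w10.pkl","wb"))
print([(a["score"],a["extent"]) for a in bot.cut_out("bookend_tab",p)])
S=bot.capture("scene"); save(S,"s10.png",(255,220,485,400),3.4)
```

```text
clock 13.48 tcp [0.4633 0.1637 0.2403] grasp [0.5624 0.1608 0.1097] q [ 0.23 -0.07  2.24 -0.44  0.37 -0.94] gap 0.563 F [ 0.8  0.6 -0.1]
turn [-0.05, 0.19, -0.02] shift [-51.1, 2.9, 41.8] dist 66
[(0.8, [327.4, 294.8, 75.1, 142.1])]
```

View pics/w10.png

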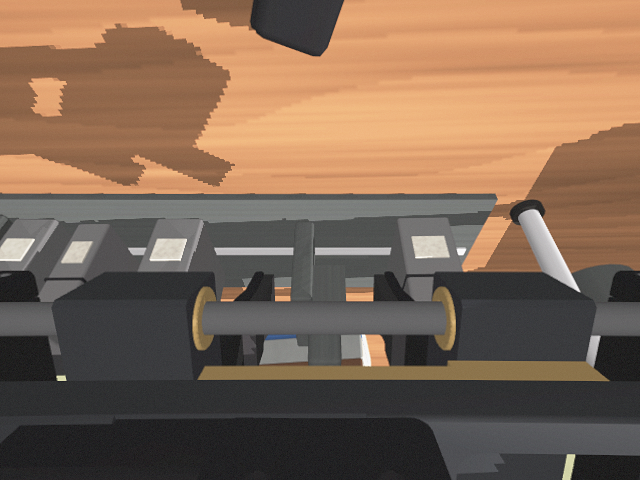

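View pics/s10.png

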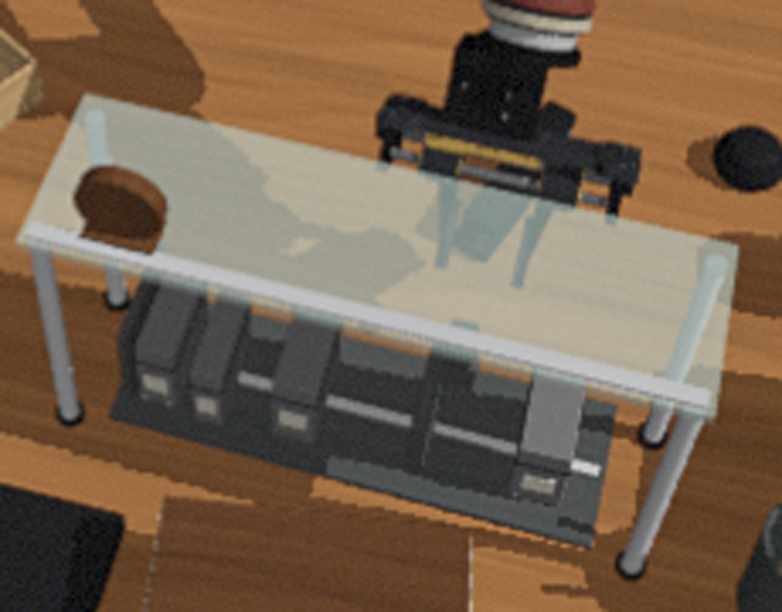

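Run:
```python
from mv import *
import pickle
p=pickle.load(open("w10.pkl","rb"))
c,d=ray(p,[(312,285),(346,285),(329,340)])
for X in (.6205,): print(c+d*((X-c[0])/d[:,:1]))
print(atz(p,[(296,222),(313,222),(150,262),(188,262)],.006))
rows([((.628,.165,.107),-1.6,37)])
```

```text
[[0.6205     0.15168219 0.06338301]
 [0.6205     0.17392849 0.0637404 ]
 [0.6205     0.16251    0.10094873]]
[[0.62311858 0.13808203 0.006     ]
 [0.62347296 0.15104539 0.006     ]
 [0.67293843 0.00505355 0.006     ]
 [0.67389741 0.038241   0.006     ]]
clock 13.63 tcp [0.4608 0.164  0.2393] grasp [0.5596 0.1611 0.1084] q [ 0.23 -0.07  2.24 -0.45  0.37 -0.94] gap 0.559 F [-0.2 -0.3 -0.9]
turn [-0.05, 0.04, 0.02] shift [-53.8, 5.7, 42.3] dist 69
```

Request:
apply_moves --moves '[[[0,0,0],[-9,1,7],56],[[0,0,0],[-18,2,14],56],[[0,0,0],[-27,2,21],56],[[0,0,0],[-36,3,28],56],[[0,0,0],[-45,4,35],56],[[0,0,0],[-54,4,42],56],[[0,0,0],[-54,4,42],56],[[0,0,0],[-54,4,42],56],[[0,0,0],[-54,4,42],56],[[0,0,0],[-54,4,42],56]]'

```text
clock: 14.47
tool_pos: [0.529, 0.1668, 0.2389]
tool_rot: [0.318, 0.013, 0.948, -0.005]
ft_force: [-0.2, 0.1, -0.1]
finger_gap: 0.558
```

Run:
```python
from mv import *
import pickle
rows([((.628,.163,.107),-1.6,37)])
s=bot.state();p=bot.capture("wrist"); cv2.imwrite("pics/w11.png",p["img"]); p=wristcam(p,s); pickle.dump(p,open("w11.pkl","wb"))
S=bot.capture("scene"); save(S,"s11.png",(255,220,485,400),3.4)
```

```text
clock 14.47 tcp [0.529  0.1668 0.2389] grasp [0.6279 0.1641 0.108 ] q [ 0.2   0.09  2.09 -0.4   0.36 -1.01] gap 0.558 F [-0.2  0.1 -0.1]
turn [0.01, 0.09, 0.06] shift [0.2, -1.0, 0.9] dist 1
```

View pics/w11.png

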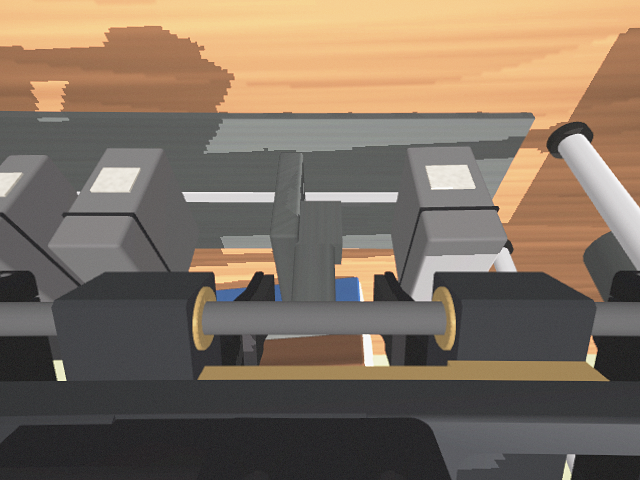

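View pics/s11.png

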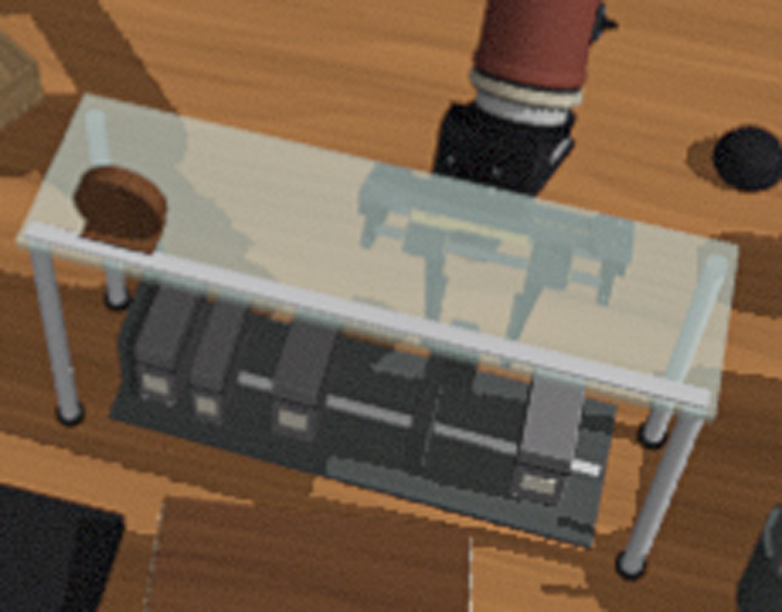

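Request:
apply_moves --moves '[[[0,0,0],[0,-1.5,0],50],[[0,0,0],[0,-3,0],45],[[0,0,0],[0,-3,0],40],[[0,0,0],[0,-3,0],35],[[0,0,0],[0,-3,0],30],[[0,0,0],[0,-3,0],25],[[0,0,0],[0,-3,0],15],[[0,0,0],[0,-3,0],10],[[0,0,0],[0,-3,0],10],[[0,0,0],[0,-3,0],10]]' --force 25

```text
clock: 15.4
tool_pos: [0.53, 0.1638, 0.2392]
tool_rot: [0.318, 0.013, 0.948, -0.005]
ft_force: [-0.3, -1.5, 0.5]
finger_gap: 0.227
```

Run:
```python
from mv import *
import pickle
s=bot.state();p=bot.capture("wrist"); cv2.imwrite("pics/w12.png",p["img"]); p=wristcam(p,s); pickle.dump(p,open("w12.pkl","wb"))
rows([((.628,.162,.107),-1.6,37),((.6255,.072,.107),-1.6,37)])
```

```text
clock 15.45 tcp [0.53   0.1638 0.2392] grasp [0.6289 0.161  0.1085] q [ 0.2   0.09  2.09 -0.4   0.36 -1.02] gap 0.229 F [ 0.1 -1.8 -0. ]
turn [0.01, 0.14, 0.05] shift [1.3, 0.9, 0.6] dist 2
turn [0.01, 0.14, 0.05] shift [1.3, -89.1, 0.6] dist 89
```

View pics/w12.png

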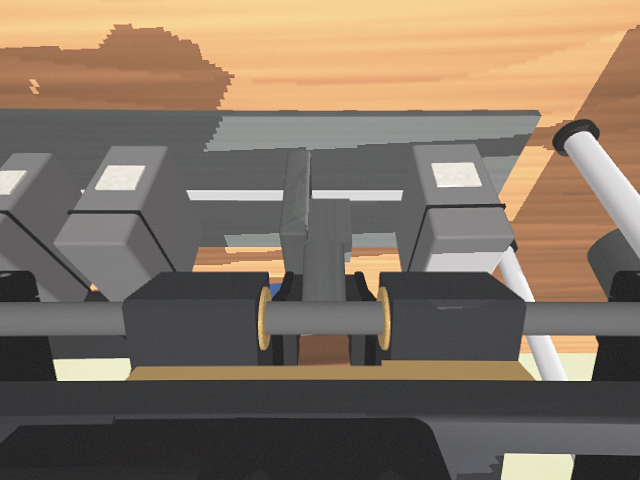

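Request:
apply_moves --moves '[[[0,0,0],[0,-3,0],10],[[0,0,0],[0,-7,0],10],[[0,0,0],[0,-12,0],10],[[0,0,0],[0,-17,0],10],[[0,0,0],[0,-23,0],10],[[0,0,0],[0,-29,0],10],[[0,0,0],[0,-35,0],10],[[0,0,0],[0,-41,0],10],[[0,0,0],[0,-46,0],10],[[0,0,0],[0,-50,0],10]]' --force 45

```text
clock: 16.28
tool_pos: [0.5286, 0.1132, 0.2393]
tool_rot: [0.319, 0.013, 0.948, -0.004]
ft_force: [1.6, 0.7, -1.9]
finger_gap: 0.227
```

Run:
```python
from mv import *
rows([((.6255,.072,.107),-1.6,37)])
```

```text
clock 16.28 tcp [0.5286 0.1132 0.2393] grasp [0.6276 0.1104 0.1085] q [ 0.09  0.05  2.13 -0.21  0.33 -1.28] gap 0.227 F [ 1.6  0.7 -1.9]
turn [0.0, 0.15, 0.02] shift [1.3, -38.4, 0.6] dist 38
```

Request:
apply_moves --moves '[[[0,0,0],[0,-3,0],10],[[0,0,0],[0,-6,0],10],[[0,0,0],[0,-9,0],10],[[0,0,0],[0,-12,0],10],[[0,0,0],[0,-15,0],10],[[0,0,0],[0,-18,0],10],[[0,0,0],[0,-21,0],10],[[0,0,0],[0,-24,0],10],[[0,0,0],[0,-27,0],10],[[0,0,0],[0,-30,0],10]]'

```text
clock: 17.12
tool_pos: [0.5278, 0.0837, 0.2393]
tool_rot: [0.318, 0.013, 0.948, -0.004]
ft_force: [2.0, 2.6, -1.1]
finger_gap: 0.227
```

Run:
```python
from mv import *
import pickle
s=bot.state();p=bot.capture("wrist"); cv2.imwrite("pics/w13.png",p["img"]); p=wristcam(p,s); pickle.dump(p,open("w13.pkl","wb"))
S=bot.capture("scene"); save(S,"s13.png",(255,220,485,400),3.4)
rows([((.6255,.072,.107),-1.6,37)])
```

```text
clock 17.22 tcp [0.5277 0.0834 0.2392] grasp [0.6267 0.0806 0.1085] q [ 0.02  0.03  2.15 -0.09  0.32 -1.45] gap 0.225 F [ 1.  -0.8 -1.8]
turn [-0.01, 0.13, 0.03] shift [1.3, -8.7, 0.6] dist 9
```

View pics/w13.png

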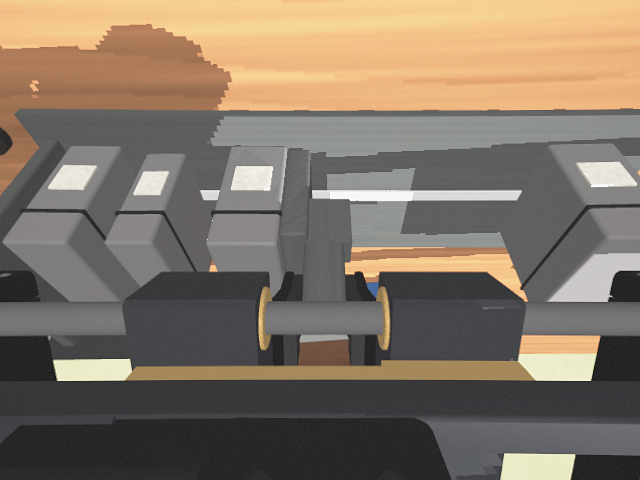

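View pics/s13.png

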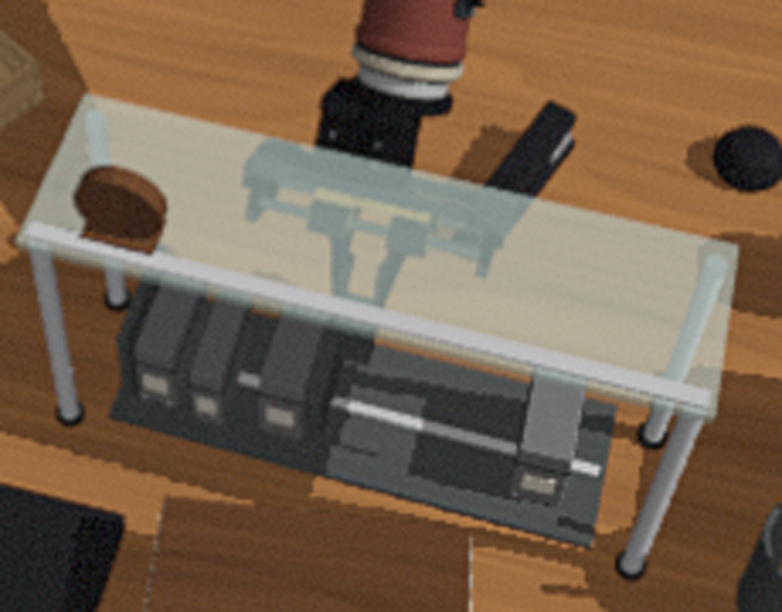

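Request:
apply_moves --moves '[[[0,0,0],[0,-2,0],10],[[0,0,0],[0,-5,0],10],[[0,0,0],[0,-8,0],10],[[0,0,0],[0,-11,0],10],[[0,0,0],[0,-14,0],10],[[0,0,0],[0,-17,0],10],[[0,0,0],[0,-20,0],10],[[0,0,0],[0,-23,0],10],[[0,0,0],[0,-26,0],10],[[0,0,0],[0,-28,0],10]]'

```text
clock: 18.05
tool_pos: [0.527, 0.0555, 0.2392]
tool_rot: [0.318, 0.013, 0.948, -0.004]
ft_force: [1.1, 3.4, -2.0]
finger_gap: 0.226
```

Run:
```python
from mv import *
import pickle
s=bot.state();p=bot.capture("wrist"); cv2.imwrite("pics/w14.png",p["img"]); p=wristcam(p,s); pickle.dump(p,open("w14.pkl","wb"))
rows([((.6255,.037,.107),-1.6,37)])
```

```text
clock 18.1 tcp [0.527  0.0553 0.2393] grasp [0.626  0.0526 0.1085] q [-0.05  0.02  2.16  0.04  0.32 -1.62] gap 0.223 F [ 1.   0.8 -0.6]
turn [0.0, 0.14, 0.04] shift [0.6, -15.6, 1.2] dist 16
```

View pics/w14.png

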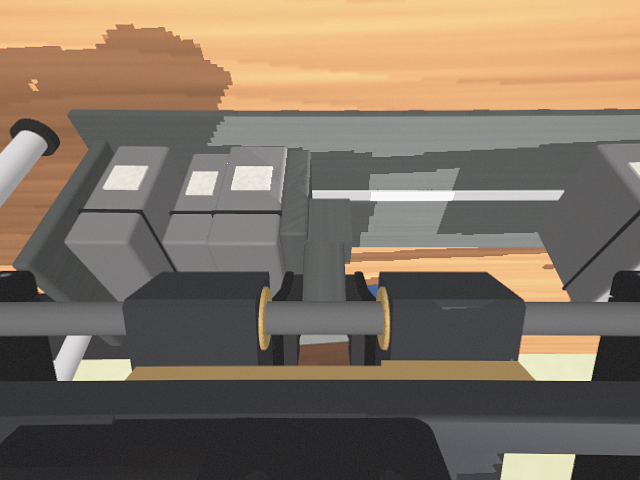

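Request:
apply_moves --moves '[[[0,0,0],[0,-1,0],10],[[0,0,0],[0,-2,0],10],[[0,0,0],[0,-3,0],10],[[0,0,0],[0,-4,0],10],[[0,0,0],[0,-5,0],10],[[0,0,0],[0,-6,0],10],[[0,0,0],[0,-7,0],10],[[0,0,0],[0,-8,0],10],[[0,0,0],[0,-9,0],10],[[0,0,0],[0,-10,0],10]]'

```text
clock: 18.93
tool_pos: [0.5267, 0.0458, 0.2393]
tool_rot: [0.318, 0.013, 0.948, -0.004]
ft_force: [0.5, 4.3, -0.1]
finger_gap: 0.224
```

Run:
```python
from mv import *
import pickle
s=bot.state();p=bot.capture("wrist"); cv2.imwrite("pics/w15.png",p["img"]); p=wristcam(p,s); pickle.dump(p,open("w15.pkl","wb"))
save(p,"w15c.png",(40,100,360,280),2.5)
rows([((.6255,.037,.107),-1.6,37)])
```

```text
clock 18.98 tcp [0.5267 0.0457 0.2392] grasp [0.6257 0.043  0.1085] q [-0.07  0.01  2.16  0.08  0.32 -1.69] gap 0.226 F [ 0.2  2.9 -1.2]
turn [0.01, 0.14, 0.05] shift [0.5, -5.9, 1.2] dist 6
```

View pics/w15c.png

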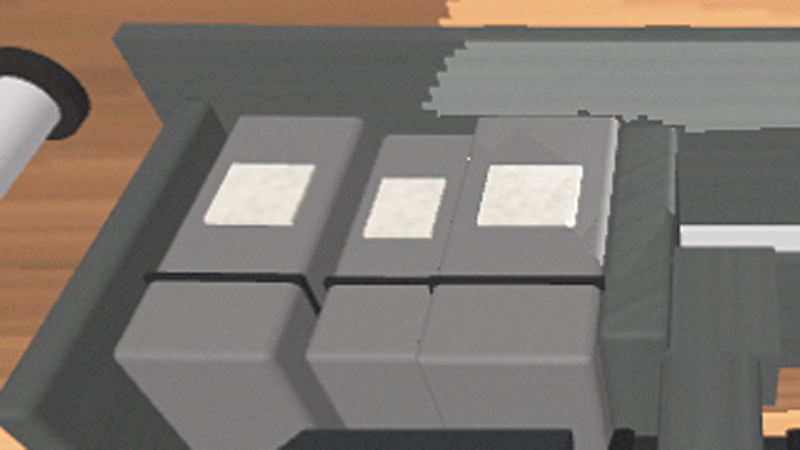

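Request:
apply_moves --moves '[[[0,0,0],[0,-0.5,0],10],[[0,0,0],[0,-1,0],10],[[0,0,0],[0,-1.5,0],10],[[0,0,0],[0,-2,0],10],[[0,0,0],[0,-2.5,0],10],[[0,0,0],[0,-3,0],10],[[0,0,0],[0,-3.5,0],10],[[0,0,0],[0,-4,0],10],[[0,0,0],[0,-4.5,0],10],[[0,0,0],[0,-5,0],10]]'

```text
clock: 19.82
tool_pos: [0.5266, 0.0409, 0.2393]
tool_rot: [0.318, 0.013, 0.948, -0.004]
ft_force: [-0.4, 4.5, 0.5]
finger_gap: 0.224
```

Run:
```python
from mv import *
import pickle
s=bot.state();p=bot.capture("wrist"); cv2.imwrite("pics/w16.png",p["img"]); p=wristcam(p,s); pickle.dump(p,open("w16.pkl","wb"))
save(p,"w16c.png",(40,100,360,280),2.5)
rows([((.6255,.037,.107),-1.6,37)])
```

```text
clock 19.87 tcp [0.5266 0.0409 0.2392] grasp [0.6256 0.0382 0.1085] q [-0.08  0.01  2.17  0.11  0.32 -1.72] gap 0.221 F [-0.3  4.3 -1. ]
turn [0.02, 0.14, 0.06] shift [0.5, -1.1, 1.2] dist 2
```

View pics/w16c.png

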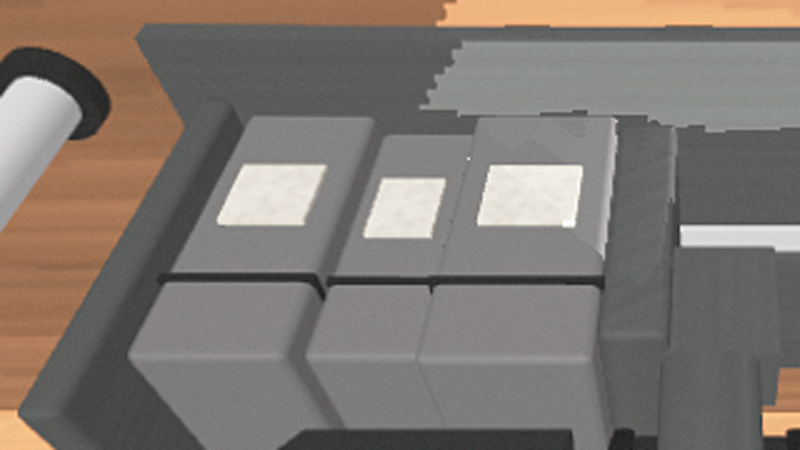

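Request:
apply_moves --moves '[[[0,0,0],[0,-0.3,0],10],[[0,0,0],[0,-0.5,0],10],[[0,0,0],[0,-0.8,0],10],[[0,0,0],[0,-1,0],10],[[0,0,0],[0,-1.2,0],10],[[0,0,0],[0,-1.4,0],10],[[0,0,0],[0,-1.6,0],10],[[0,0,0],[0,-1.8,0],10],[[0,0,0],[0,-2,0],10],[[0,0,0],[0,-2,0],10]]'

```text
clock: 20.7
tool_pos: [0.5265, 0.0389, 0.2392]
tool_rot: [0.318, 0.013, 0.948, -0.004]
ft_force: [-1.5, 4.5, -0.7]
finger_gap: 0.229
```

Run:
```python
from mv import *
import pickle
s=bot.state();p=bot.capture("wrist"); cv2.imwrite("pics/w17.png",p["img"]); p=wristcam(p,s); pickle.dump(p,open("w17.pkl","wb"))
save(p,"w17c.png",(40,100,360,280),2.5)
rows([((.6255,.037,.107),-1.6,37)]); print(s["moment"],s["effort"].round(1))
```

```text
clock 20.75 tcp [0.5265 0.0389 0.2392] grasp [0.6255 0.0362 0.1085] q [-0.09  0.01  2.17  0.11  0.32 -1.73] gap 0.225 F [-1.4  4.8 -0.6]
turn [0.02, 0.14, 0.06] shift [0.5, 0.9, 1.2] dist 2
[0.69926944 0.52785851 0.48975644] [ -2.8 -35.  -34.9  -0.3  -3.7  -0.1]
```

View pics/w17c.png

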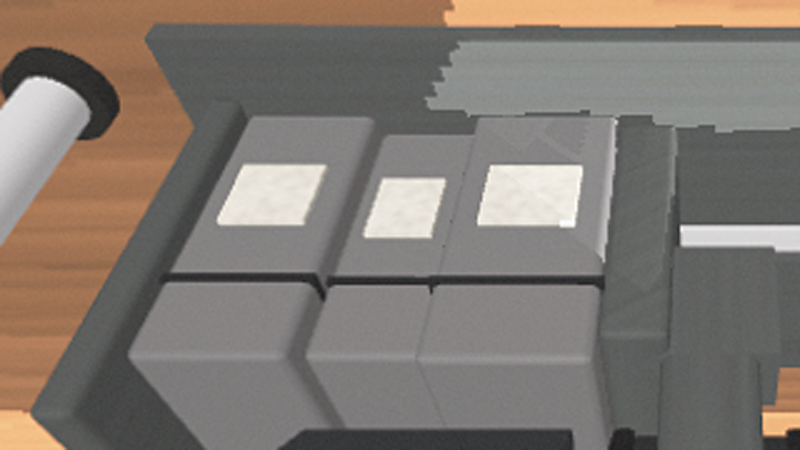

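Request:
apply_moves --moves '[[[0,0,0],[0,-0.2,0],10],[[0,0,0],[0,-0.4,0],10],[[0,0,0],[0,-0.6,0],10],[[0,0,0],[0,-0.8,0],10],[[0,0,0],[0,-1,0],10],[[0,0,0],[0,-1.1,0],10],[[0,0,0],[0,-1.2,0],10],[[0,0,0],[0,-1.3,0],10],[[0,0,0],[0,-1.4,0],10],[[0,0,0],[0,-1.5,0],10]]'

```text
clock: 21.58
tool_pos: [0.5265, 0.0385, 0.2393]
tool_rot: [0.318, 0.012, 0.948, -0.004]
ft_force: [2.4, 13.2, -2.0]
finger_gap: 0.227
```

Run:
```python
from mv import *
import pickle
s=bot.state();p=bot.capture("wrist"); cv2.imwrite("pics/w18.png",p["img"]); p=wristcam(p,s); pickle.dump(p,open("w18.pkl","wb"))
save(p,"w18c.png",(80,100,200,180),6)
q=pickle.load(open("w17.pkl","rb")); save(q,"w17d.png",(80,100,200,180),6)
rows([((.6255,.037,.107),-1.6,37)]); print(s["moment"],s["effort"].round(1))
```

```text
clock 21.63 tcp [0.5265 0.0385 0.2393] grasp [0.6255 0.036  0.1085] q [-0.09  0.01  2.17  0.12  0.32 -1.74] gap 0.228 F [ 1.6 11.8 -2. ]
turn [0.11, 0.14, 0.06] shift [0.5, 1.3, 1.2] dist 2
[1.79687142 0.31541862 1.31630012] [ -8.1 -35.5 -34.6  -1.2  -3.8  -0. ]
```

View pics/w18c.png

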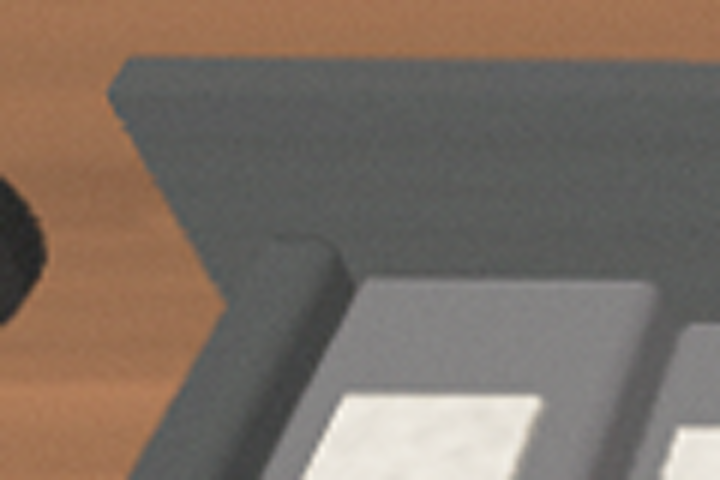

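View pics/w17d.png

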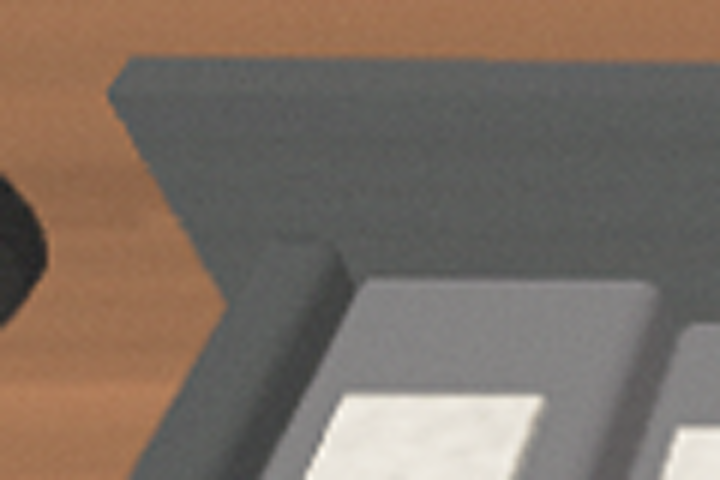

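Request:
apply_moves --moves '[[[0,0,0],[0,0.5,0],10],[[0,0,0],[0,1,0],10],[[0,0,0],[0,1.2,0],10],[[0,0,0],[0,1.2,0],28],[[0,0,0],[0,1.2,0],32],[[0,0,0],[0,1.2,0],38],[[0,0,0],[0,1.2,0],45],[[0,0,0],[0,1.2,0],50],[[0,0,0],[0,1.2,0],50],[[0,0,0],[0,1.2,0],50]]'

```text
clock: 22.47
tool_pos: [0.5266, 0.0385, 0.2393]
tool_rot: [0.319, 0.013, 0.948, -0.005]
ft_force: [-0.2, -0.3, -0.5]
finger_gap: 0.49
```

Run:
```python
from mv import *
s=bot.state();p=bot.capture("wrist"); cv2.imwrite("pics/w19.png",p["img"])
save(p,"w19c.png",(40,100,360,280),2.5)
rows([((.52,.036,.108),-1.6,37)])
```

```text
clock 22.52 tcp [0.5266 0.0385 0.2393] grasp [0.6256 0.0358 0.1086] q [-0.09  0.01  2.17  0.12  0.32 -1.73] gap 0.498 F [ 0.2 -0.7  0.5]
turn [0.01, 0.15, 0.05] shift [84.1, -2.6, -63.3] dist 105
```

View pics/w19.png

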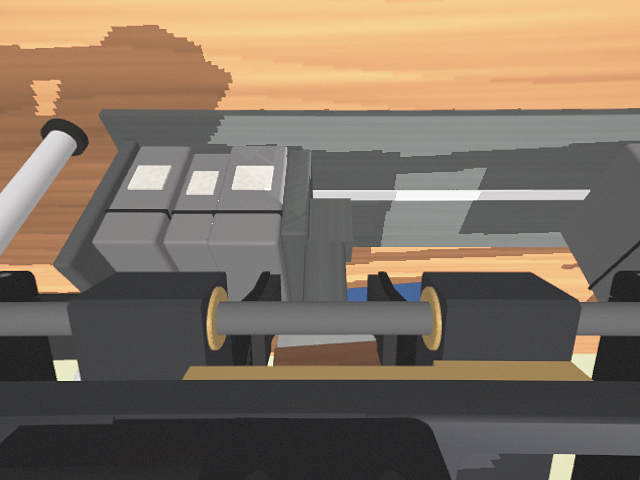

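Request:
apply_moves --moves '[[[0,0,0],[4,0,-3],50],[[0,0,0],[10,0,-7.5],50],[[0,0,0],[18,0,-13.5],50],[[0,0,0],[28,-1,-21],50],[[0,0,0],[38,-1,-28.5],50],[[0,0,0],[50,-1,-37.5],50],[[0,0,0],[62,-2,-46.5],50],[[0,0,0],[74,-2,-55.5],50],[[0,0,0],[84,-2,-63],50],[[0,0,0],[84,-2,-63],50]]'

```text
clock: 23.35
tool_pos: [0.419, 0.0398, 0.2375]
tool_rot: [0.317, 0.013, 0.948, -0.004]
ft_force: [-1.3, -0.1, -1.0]
finger_gap: 0.501
```

```bash
sed -i 's/^T,S=pickle.*/T,S=pickle.load(open("ts.pkl","rb"))/' ovl.py
python3 - <<'E'
from mv import *
import pickle
s=bot.state();p=bot.capture("wrist"); cv2.imwrite("pics/w20.png",p["img"])
S=bot.capture("scene"); T=bot.capture("top"); pickle.dump((T,S),open("ts.pkl","wb"))
save(S,"s20.png",(255,220,485,400),3.4); save(T,"t20.png",(180,145,360,245),4)
rows([((.52,.036,.108),-1.6,37)])
E
```

```text
clock 23.5 tcp [0.4219 0.0394 0.2393] grasp [0.5211 0.0367 0.1087] q [-0.11 -0.28  2.42  0.15  0.36 -1.78] gap 0.496 F [0.1 0.  0.2]
turn [0.01, 0.24, 0.05] shift [0.6, -0.7, -0.1] dist 1
```

View pics/s20.png

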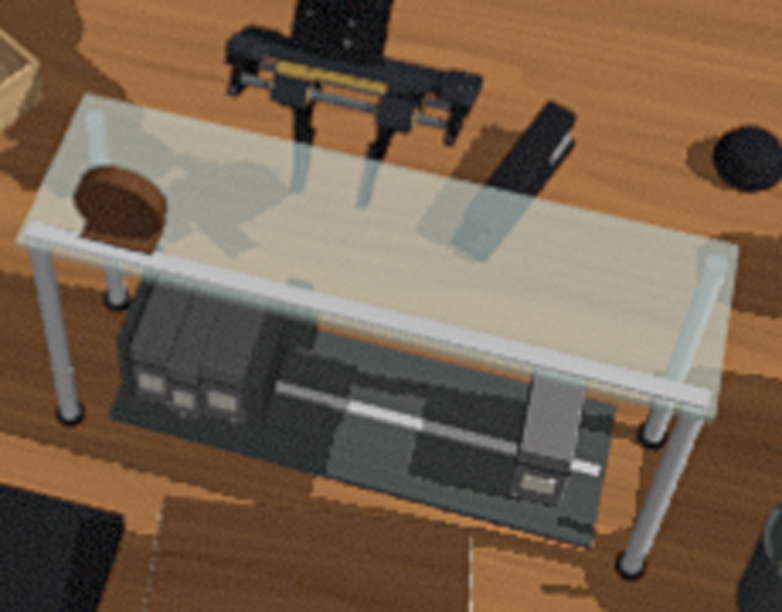

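View pics/t20.png

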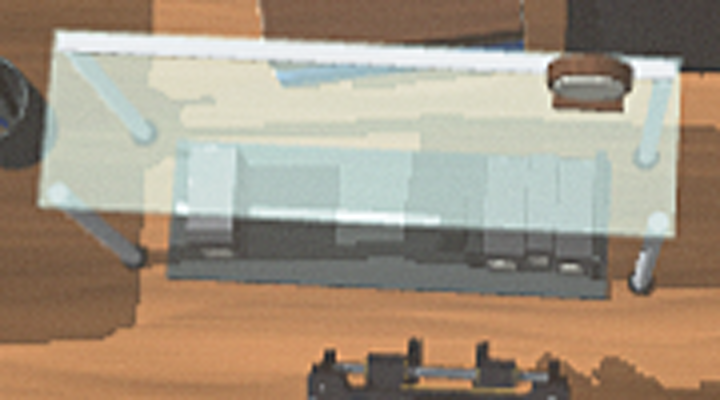

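View pics/w20.png

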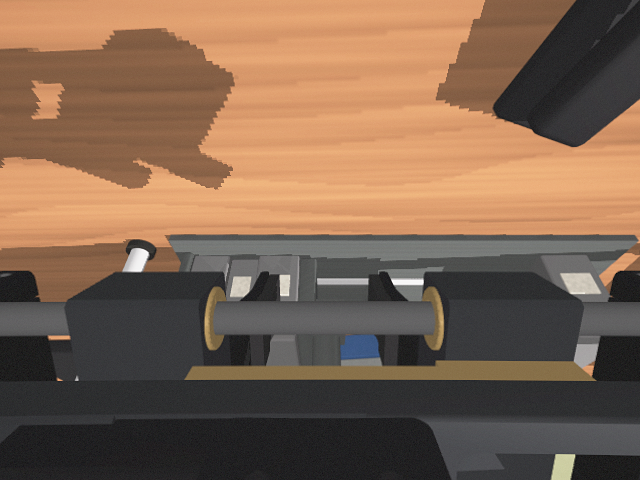

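Run:
```python
from station import bot
print(bot.close_job()); s=bot.state(); print(s["clock"],s["ft_force"].round(1))
```

```text
the job is handed in; nothing more can be done
None
the job is handed in; nothing more can be done
```

I lifted the card box out of the basket and stood it in the sorter gap. I then slid the bookend about 125 mm by its tab until the row closed against the end plate. After that I opened the gripper, backed out clear of the sorter and handed the job in at about 23.5 s of the 62 s allowed. The hand-in reports no verdict.

- **Squeeze:** when the row closed, the wrist force rose from about 4.5 N to 12–13 N and the bookend stopped moving. I eased off before letting go.
- **Row:** the last pictures show all three boxes upright with no visible gaps. The box second in the row looks like the thinner one, box_p. It stands a few millimetres deeper than its neighbours, which by eye is inside the 20 mm limit.
- **Bookend travel:** I estimate it ended near 0.152 m, against the required 0.149 m. This comes from image and gripper positions good to a few millimetres, so the firmest sign that the gaps are closed is the force rise.
- **Left alone:** the box behind the bookend and the stapler look unmoved in the last pictures. The mug was not in those views, but the arm never went near it.

No check failed. The camera estimates of the sorter and bookend disagreed by 2–4 mm, so I aligned the grip on the tab by eye in the wrist pictures.

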